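# Jam the lock nut on a drill guide's depth stop

## Task

The depth stop of the drill guide has been set on the red forked gauge: lock it by pushing the steel tommy bar round to run the brass lock nut down the threaded rod onto the washer of the black stop nut, and tighten it there firmly, with a feel for the torque so that the stop nut below does not turn with it and lose its setting. Then slide the gauge out from under the stop nut and lay it gently in the middle of the green saucer, leaving the other things on the bench alone.

Things in the scene. Friction and masses are not known exactly. Their poses are not given: they have to be found in the camera images.
- guide: Drill guide fixed to the bench, its -x side to the robot: base 200 x 190 mm, two steel columns at y = +-70 mm, dark carriage, and across their tops an aluminium bridge, y +-89 mm, x from -48 to +27 mm, upper face 216 mm above the bench. The depth rod, 14 mm thick, right-hand thread of 4 mm a turn, stands up through the bridge on the guide's z axis, to 280 mm. Origin: on the bench under the rod.
- rod_top (a point): Centre of the flat upper end of the threaded depth rod, 280 mm above the bench. Fixed to the guide.
- locknut: Brass lock nut, 20 mm tall, flange 41 mm across. Origin: on the axis, in its underside. Steel tommy bar along its x: 8 mm thick, 120 mm over the ends, 12 mm above the origin, nothing below it outside the stop nut. Starts 0.5 to 3.4 mm above the washer. Clockwise from above it sinks 0.64 mm per rad; drag 0.07 N m. Once it bears, torque rises about 0.15 N m per rad: tight from 0.23, aim for 0.3 to 0.36 N m.
- stopnut: Black graduated stop nut, round, 52 mm across and 14 mm tall, on the rod, 1 mm above the gauge; its top is about 243 mm above the bench. On it lies a fibre washer, 42 mm across, worn: 1.5 to 3.5 mm thick. Origin: on the axis in its underside; z up. Already set, it has to keep its angle. It sits stiffly on the thread: a lock nut turned with more than about 0.43 N m drags it round.
- stop_mark (a point): Red index mark on the upper face of the stop nut, 24 mm from the rod's axis; shows whether the stop nut has turned (3 mm here is 0.12 rad, the most that is allowed).
- gauge: Red setting gauge, a flat bar 100 mm long (x), 30 mm wide (y), 12 mm thick, 75 to 140 g, loose on the bridge, its fork round the rod under the stop nut. Origin: middle of its underside. The slot, 16 mm wide, 26 mm deep, is open at the +x end; the rod stands in it 32 to 35 mm from the origin. It comes out by sliding it level along its own -x by 50 mm or more before it is lifted.
- gauge_grip (a point): Point on the gauge's centre line, 34 mm from its origin towards -x, half-way up its thickness: middle of the end that juts about 35 mm out over the bridge's front edge, free below and at both sides. Fingers closing across the 30 mm width take it here from above.
- saucer: Green ceramic saucer, 160 mm across its rim, 19 mm high, flat inside for 100 mm across, inner floor 6 mm above the bench. Origin: centre of its foot. It stands on the robot's left or right.
- bitcase: Yellow plastic bit case, shut, 100 x 150 x 43 mm, fixed to the bench on the side where the saucer is not. Origin: centre of its underside.
- drill: Battery drill lying on its side, about 200 x 210 x 66 mm; to be left alone.
- square: Tri-square with a wooden stock 115 mm long and a steel blade 165 mm long, lying flat; to be left alone.
- mallet: Small wooden mallet, 230 mm long with a 100 mm head, lying; to be left alone.
- pencil: Red flat carpenter's pencil, 175 mm long; to be left alone.
There are look-alikes about, which are no part of the job. Of the things that look like the saucer, take the one that is farthest to the robot's right at the start. What is shaped like the gauge but purple is not meant.

How it is judged:
On the way, in this order (a step that is already met when the one before it is completed fails the run):
1. the lock nut is tight against the stop nut (they press on each other with more than 40 N) while the gauge is still in place (contact force between locknut and stopnut above 40 N and x of gauge in the frame of guide above -0.045 m), for 0.3 s.
2. the gauge has been slid clear of the rod (horizontal distance between gauge and guide above 0.075 m), for 0.1 s.
At the end, for the whole second after the job is handed in: The lock nut is still jammed on the stop nut's washer (more than 40 N between them, which takes about 0.23 N m), the stop nut's mark is within 3 mm of where it was, and the gauge lies flat and at rest in the saucer, within 30 mm of its middle, released (contact force between locknut and stopnut above 40 N and distance of stop_mark from where it was at the start of the episode below 0.003 m and horizontal distance between gauge and saucer below 0.03 m and z of gauge in the frame of saucer between 0.002 and 0.022 m and contact force between gauge and saucer above 0.3 N and angle between gauge's own z axis and vertical below 0.3 rad and angle between saucer's own z axis and vertical below 0.1 rad and linear speed of gauge below 0.02 m/s); the robot touches nothing.
It fails at once if the stop nut turned off its setting (its mark moved more than 3 mm) (distance of stop_mark from where it was at the start of the episode above 0.003 m).
It fails at once if the gauge was dropped or thrown (linear speed of gauge above 0.65 m/s and contact force between gauge and the fingers below 0.1 N).
It fails at once if the saucer was pushed more than 30 mm (distance of saucer from where it was at the start of the episode above 0.03 m).
It fails at once if a bystander was moved more than 30 mm (distance of any of drill, square, mallet, pencil from where it was at the start of the episode above 0.03 m).
It also fails if it takes over 72 s, if anything falls off the work surface, if the arm or the gripper's body presses on something with over 40 N, if the wrist force passes 120 N, or if a joint passes its speed limit or range.

## Robot

A 6-joint arm with a two-finger parallel gripper is mounted at the origin on the work surface. World frame = base frame: x ahead of the robot, y to its left, z up, the work surface at z = 0. Lengths are in m, angles in rad, forces in N, time in s.
With the tool pointing down it reaches from about 0.3 to 0.775 m from the base axis. Payload 14.6 kg.
Tool frame: the origin (TCP) lies at the very end of the fingers, on their centre line; the grasp point (between the pads) lies 19 mm behind it; y points along the fingers, x is the direction in which the jaws open and shut, and the axes are right-handed (so a half turn about y gives the same grasp; the last joint's range is limited). The gripper opens to 94 mm and grips with 3 to 60 N. Pads are 16 mm wide; open, the fingers measure 119 mm over their backs; the gripper's body (75 mm by 177 mm) begins 78 mm behind the grasp point.
Start: joints at [1.099, 0.3, 1.521, -0, 1.321, -0.067], TCP at [0.217, 0.506, 0.205] pointing down, gripper open.
Joint ranges: [-3.03, 3.03], [-0.79, 2.21], [0.23, 2.52], [-1.04, 4.18], [0, 3.07], [-2.55, 2.55]. Speed limits (rad/s): [2.22, 2.22, 2.57, 3.14, 3.14, 3.14].

## Interface

Orientations are given as [roll, pitch, yaw] about the fixed x, y, z axes, in that order (R = Rz(yaw) Ry(pitch) Rx(roll)).
In Python, from rig import ctrl gives the robot as it stands.
- The arm moves only by the shell command python3 -m inch 'ROWS'. ROWS is JSON, a list of rows, each a list of 5 numbers: the shift along the tool's x, y, z in cm, then the turn about the tool's y in rad, then the finger opening in cm, from 0 to 9.4. A call has exactly 8 rows; each row shifts and turns the pose as measured when the row begins, along the tool's axes as they then stand; what a row does not reach is not made up. A row lasts 1/10 s, in which the tool goes at most 50 mm and 8.59 degrees, less where a joint would pass 70% of its speed; a pose out of reach is approached as far as the arm can. A call with a gripper value outside its range is refused whole. The fingers move at their own pace and stop on an object; the grip force is fixed at half the most. Time passes only in rows, so rows that do not move let the fingers close, or fill a call up. It gives the time, the measured TCP pose, the force and the opening at its end, in the units of the state.
- ctrl.observe(): the state, without advancing time (a new reading comes with each control period).
- ctrl.read_camera(name): name is "side" or "top" or "wrist"; returns (picture, depth): 384x512x3 uint8, red, green, blue; 384x512 float32, m along the optical axis (not along the pixel's ray), 0 where there is no reading.
- ctrl.camera_params(name): a dict with "K" (3x3 intrinsics, pixels), "origin" and "attitude" of the camera in the world; the wrist camera has in their place "hand_eye" (4x4, takes a point from camera to tool coordinates, whose origin is the TCP and whose axes are the tool frame's). Camera axes: x right, y down, z forward; pixel columns grow to the right and rows downward; lengths in m; the calibration is good to about 2 mm. The wrist camera is an equidistant fisheye: a pixel r from the principal point sees the ray r / f radians off the axis. A picture is of the moment at which its call begins: read the wrist's pose just before it. camera_params takes no time and is no camera call.
- ctrl.hand_in(): hands the job in, once; it reports no verdict.
The state is a dict: "time": time; "qpos": joint angles; "dq": joint speeds; "tau": joint torques, N m; "eef_pos": TCP position; "orientation": TCP orientation; "contact_force": force on the tool from outside, world axes, zero at the start; "torque": the same for the moment, N m; "opening": finger opening in m.
Only numpy, scipy, OpenCV 4.12 (cv2) and the standard library are available. Lean on these libraries where they do the work, as an engineer would, in place of code of your own. Each camera call takes 0.05 s, during which the arm holds its last target.

## Working session

There is one attempt and no reset: what is moved stays moved. The work goes in short steps, Python scripts to look and compute and a shell command to move; the robot and the scene stay as the last step left them, time stands still between calls to the robot, and variables do not carry over. Pictures are saved under pics/ and viewed, and the job is handed in when it is done.

```bash
ls; mkdir -p pics; python3 - <<'E'
from rig import ctrl
import cv2,json,numpy as np
s=ctrl.observe();print(s)
for n in("side","top","wrist"):
    p,d=ctrl.read_camera(n);cv2.imwrite(f"pics/{n}0.png",p[:,:,::-1]);np.save(f"pics/{n}0.npy",d);print(n,ctrl.camera_params(n))
E
```

```text
pics
{'time': 0.0, 'qpos': array([ 1.09937811e+00,  3.00476523e-01,  1.52156760e+00, -2.44899009e-05,
        1.32070942e+00, -6.65794270e-02]), 'dq': array([-0.00048397, -0.00047675,  0.00076692,  0.00032216, -0.00051709,
       -0.00110283]), 'tau': array([ 2.53477401e-04, -5.31809986e+01, -3.52732050e+01,  7.08064903e-02,
        2.44740327e-02, -6.79042205e-05]), 'eef_pos': array([0.21650844, 0.50530936, 0.20488906]), 'orientation': array([-1.57074276e+00,  1.15989448e-03,  1.16596364e+00]), 'contact_force': array([-0.27735734, -0.84351261, -0.49471397]), 'torque': array([ 0.0331505 , -0.00706877, -0.02704214]), 'opening': 0.0941309682613034}
side {'K': array([[364.62851504,   0.        , 255.72729783],
       [  0.        , 364.62851504, 184.93676537],
       [  0.        ,   0.        ,   1.        ]]), 'origin': array([ 0.22106163, -0.77891941,  1.0827115 ]), 'attitude': array([-2.37893622,  0.01875577, -0.33489025])}
top {'K': array([[373.66041811,   0.        , 249.76421349],
       [  0.        , 373.66041811, 189.55303402],
       [  0.        ,   0.        ,   1.        ]]), 'origin': array([0.36702648, 0.0550289 , 1.15623382]), 'attitude': array([-3.0004598 , -0.01503395, -1.55208327])}
wrist {'K': array([[297.31863964,   0.        , 252.80067013],
       [  0.        , 297.31863964, 193.20603135],
       [  0.        ,   0.        ,   1.        ]]), 'hand_eye': array([[ 9.99999778e-01,  2.45356451e-04,  6.19629939e-04,
        -1.04885754e-03],
       [-5.25653262e-04, -2.81152912e-01,  9.59662839e-01,
        -1.80837723e-01],
       [ 4.09670229e-04, -9.59662951e-01, -2.81152720e-01,
         8.26522852e-02],
       [ 0.00000000e+00,  0.00000000e+00,  0.00000000e+00,
         1.00000000e+00]])}
```

View pics/top0.png

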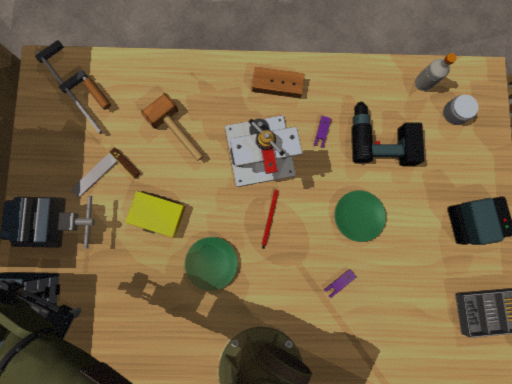

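View pics/side0.png

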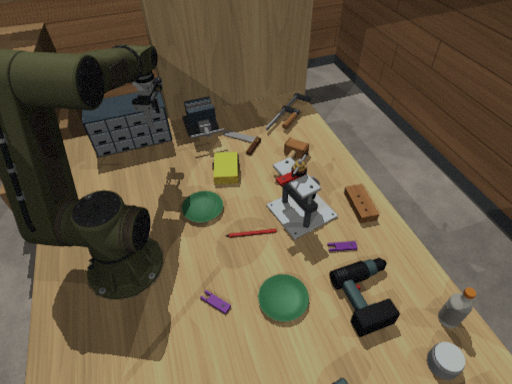

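View pics/wrist0.png

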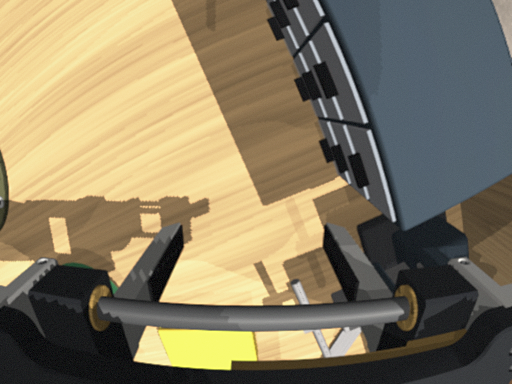

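The top view has the guide at (264,150), with the rod near (264,140), the red gauge running to (269,170) and the tommy bar tilted at about (265,135). There are two green saucers, at (212,263) and (361,216). The robot's right is image right, so the one meant is (361,216). That also fits the yellow case standing on the left. The purple forks at (323,130) and (340,283) are decoys.

```bash
cat > h.py <<'E'
import numpy as np,cv2
from scipy.spatial.transform import Rotation as R
from rig import ctrl
def pt(n,u,v,z=None,d=None):
    P=ctrl.camera_params(n);K=P["K"];r=np.array([(u-K[0,2])/K[0,0],(v-K[1,2])/K[1,1],1.])
    M=R.from_euler("xyz",P["attitude"]).as_matrix();w=M@r;o=P["origin"]
    if z is not None: t=(z-o[2])/w[2]
    else: t=d
    return o+t*w
def proj(n,p):
    P=ctrl.camera_params(n);M=R.from_euler("xyz",P["attitude"]).as_matrix()
    c=M.T@(np.array(p)-P["origin"]);return (P["K"]@(c/c[2]))[:2]
def wproj(p,s):
    P=ctrl.camera_params("wrist");H=P["hand_eye"];K=P["K"];T=R.from_euler("xyz",s["orientation"]).as_matrix()
    t=T.T@(np.array(p)-s["eef_pos"]);c=H[:3,:3].T@(t-H[:3,3]);
    th=np.arctan2(np.hypot(c[0],c[1]),c[2]);a=np.arctan2(c[1],c[0]);f=K[0,0]
    return K[0,2]+f*th*np.cos(a),K[1,2]+f*th*np.sin(a)
def wpt(u,v,s,z):
    P=ctrl.camera_params("wrist");H=P["hand_eye"];K=P["K"];T=R.from_euler("xyz",s["orientation"]).as_matrix()
    x=u-K[0,2];y=v-K[1,2];r=np.hypot(x,y);th=r/K[0,0];c=np.array([np.sin(th)*x/r,np.sin(th)*y/r,np.cos(th)])
    w=T@(H[:3,:3]@c);o=s["eef_pos"]+T@H[:3,3];return o+w*(z-o[2])/w[2]
def crop(f,o,x0,y0,x1,y1,k):
    cv2.imwrite(o,cv2.resize(cv2.imread(f)[y0:y1,x0:x1],None,fx=k,fy=k,interpolation=cv2.INTER_CUBIC))
E
python3 - <<'E'
from h import *
crop("pics/top0.png","pics/c1.png",215,105,315,195,8)
crop("pics/side0.png","pics/c2.png",255,140,345,240,6)
d=np.load("pics/top0.npy")
for u,v in((264,140),(270,165),(361,216),(212,263),(240,180)): print(u,v,d[v,u],pt("top",u,v,d=d[v,u]))
E
```

```text
264 140 0.9174639 [0.61740224 0.01135834 0.26563283]
270 165 0.94882935 [ 0.56340956 -0.00667622  0.2264861 ]
361 216 1.1587915 [ 0.45559195 -0.30572203  0.00274383]
212 263 1.1294266 [0.30430176 0.15072548 0.00522297]
240 180 1.1572057 [0.55881736 0.07169522 0.0143699 ]
```

View pics/c1.png

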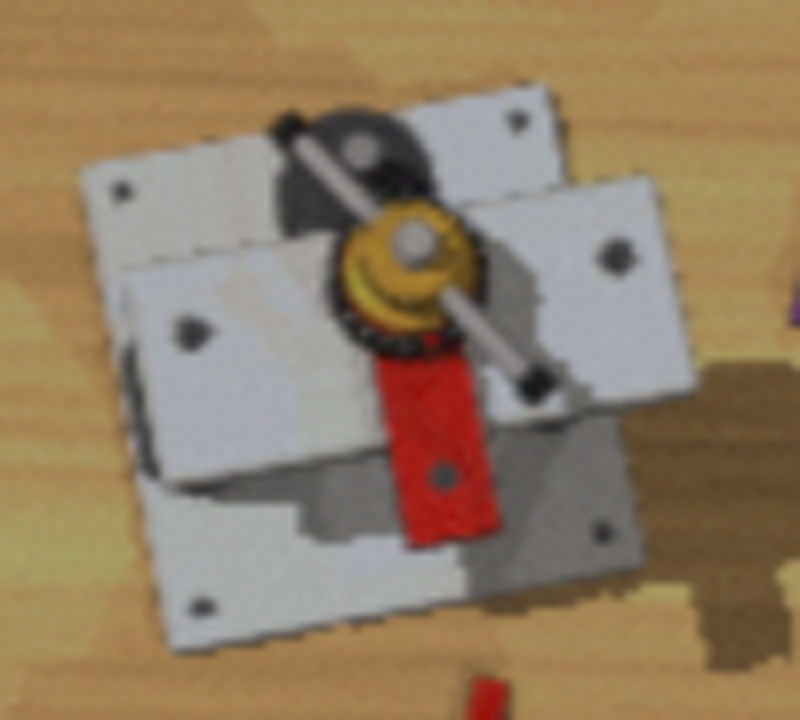

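View pics/c2.png

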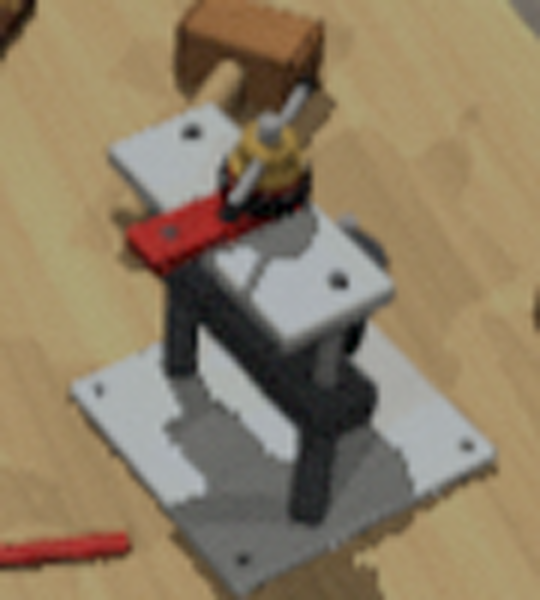

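```bash
python3 - <<'E'
from h import *
c=lambda x,y:(215+x/8,105+y/8)
rt=pt("top",*c(414,240),z=.28);print("rod",rt)
a=pt("top",*c(288,128),z=.26);b=pt("top",*c(538,384),z=.26)
print("bar",a,b,np.linalg.norm(a-b),(a+b)/2,np.arctan2(*(a-b)[1::-1]))
g1=pt("top",*c(412,546),z=.228);g2=pt("top",*c(500,528),z=.228);print("gauge end",g1,g2,np.linalg.norm(g1-g2))
gr=pt("top",*c(443,476),z=.228);print("hole",gr)
q=[pt("top",*c(x,y),z=.216) for x,y in((130,272),(650,178),(697,385),(172,487))];print(q)
e=q[0]-q[1];print("bridge y len",np.linalg.norm(e),"yaw",np.arctan2(-e[0],e[1]), np.linalg.norm(q[3]-q[0]))
e=q[3]-q[2];print("yaw2",np.arctan2(-e[0],e[1]),np.linalg.norm(e))
mid=(q[0]+q[1]+q[2]+q[3])/4;y=np.arctan2(-e[0],e[1]);print("rod from bridge",mid+.0105*np.array([np.cos(y),np.sin(y),0]))
g=(g1+g2)/2-gr
for n,(u,v) in dict(rod=(267,152)).items():pass
print("side proj of rod",proj("side",rt))
# saucer rim fit
im=cv2.imread("pics/top0.png");hsv=cv2.cvtColor(im,cv2.COLOR_BGR2HSV)
m=cv2.inRange(hsv,(40,80,30),(85,255,255));m[:, :300]=0
cs,_=cv2.findContours(m,cv2.RETR_EXTERNAL,cv2.CHAIN_APPROX_NONE);k=max(cs,key=cv2.contourArea);E=cv2.fitEllipse(k);print(E,pt("top",*E[0],z=.019),E[1][0]/373.66*1.137)
crop("pics/top0.png","pics/c3.png",315,175,410,255,8)
E
```

```text
rod [0.62597503 0.00556926 0.28      ]
bar [0.66690235 0.04408848 0.26      ] [ 0.58709151 -0.03427862  0.26      ] 0.1118533470578169 [0.62699693 0.00490493 0.26      ] 0.776271160374872
gauge end [0.54164275 0.00203858 0.228     ] [ 0.54802769 -0.02573655  0.228     ] 0.028499565707152563
hole [ 0.56440323 -0.00751296  0.228     ]
[array([0.63207609, 0.09380983, 0.216     ]), array([ 0.66752157, -0.07478214,  0.216     ]), array([ 0.59871476, -0.09006672,  0.216     ]), array([0.56145804, 0.07854182, 0.216     ])]
bridge y len 0.17227778320449139 yaw 0.207226097681183 0.07224971117705294
yaw2 0.21747136068075412 0.17267570983532163
rod from bridge [0.6251953  0.00414119 0.216     ]
side proj of rod [298.78386532 160.55558186]
((359.8834533691406, 215.67892456054688), (49.179649353027344, 51.643672943115234), 137.85565185546875) [ 0.45525837 -0.29723172  0.019     ] 0.14964743701330643
```

View pics/c3.png

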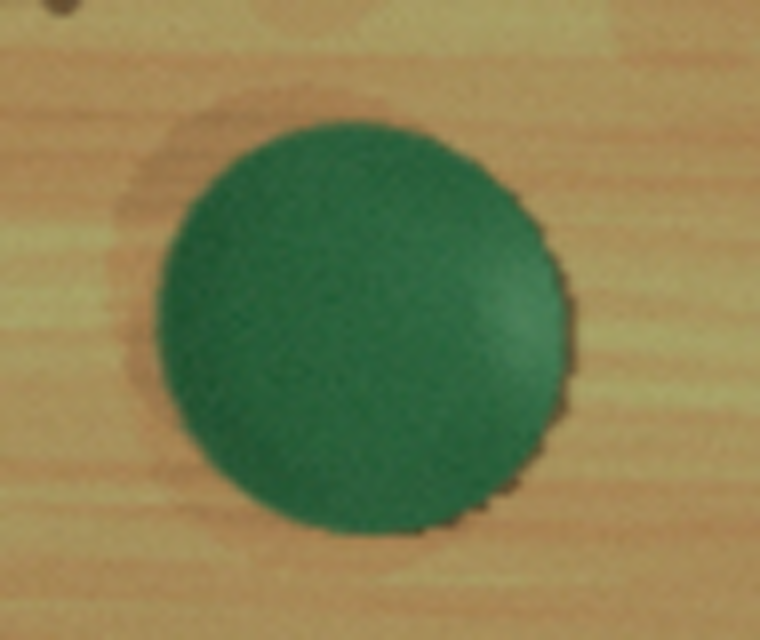

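The crop at (360,216) confirms it: a green disc about 157 mm across, at world (0.455, -0.299). Nothing green lies farther right. The rod is at (0.626, 0.005), the guide yaw is about 0.21, and the bar angle is about 0.776. The gauge's near end is 83 mm from the rod, as it should be.

My plan is to straddle the rod with the open fingers, 80 mm apart, and turn the tool about its own axis, so both fingers push the bar as a couple. I'll raise the tool and travel there first.

```bash
python3 -m inch '[[0,-4,0,0,8],[0,-4,0,0,8],[0,-4,0,0,8],[-2.2,0,-4.2,0,8],[-2.2,0,-4.2,0,8],[-2.2,0,-4.2,0,8],[-2.2,0,-4.2,0,8],[-2.2,0,-4.2,0,8]]'; python3 -c "
from rig import ctrl
print(ctrl.observe())"
```

```text
time: 0.95
eef_pos: [0.3676, 0.3183, 0.3281]
orientation: [-1.571, 0.005, 1.175]
contact_force: [1.3, 0.6, -0.2]
opening: 0.08
{'time': 0.95, 'qpos': array([ 0.63989824,  0.09216089,  1.48748784, -0.00276019,  1.5665268 ,
       -0.53488917]), 'dq': array([-1.00878897, -0.08371305,  0.09498514, -0.00661343, -0.01373682,
       -1.00581957]), 'tau': array([  8.85172784, -44.31686997, -36.92333221,   0.07838949,
         0.24077293,   2.15461493]), 'eef_pos': array([0.36757299, 0.31831183, 0.32810885]), 'orientation': array([-1.57083479,  0.00534973,  1.17480542]), 'contact_force': array([ 1.33586626,  0.5831547 , -0.19518337]), 'torque': array([ 0.06528878, -0.0100853 ,  0.01274107]), 'opening': 0.08004603922560233}
```

```bash
python3 -m inch '[[-2.4,0,-4.5,0,8],[-2.4,0,-4.5,0,8],[-2.4,0,-4.5,0,8],[-2.4,0,-4.5,0,8],[-2.4,0,-4.5,0,8],[-2.4,0,-4.5,0,8],[-2,0,-3.5,0,8],[0,0,0,0,8]]'; python3 - <<'E'
from h import *
s=ctrl.observe();print(s["eef_pos"],s["orientation"],s["torque"],s["contact_force"],s["qpos"])
T=R.from_euler("xyz",s["orientation"]).as_matrix();print("delta tool cm",100*T.T@(np.array([.626,.005,.305])-s["eef_pos"]))
p,d=ctrl.read_camera("wrist");cv2.imwrite("pics/w1.png",p[:,:,::-1])
print(wproj([.626,.005,.28],s))
E
```

```text
time: 1.75
eef_pos: [0.5826, 0.046, 0.3268]
orientation: [-1.568, 0.007, 1.17]
contact_force: [-1.1, 1.1, 0.1]
opening: 0.0802
[0.58264991 0.04595262 0.32681014] [-1.56836022  0.00686089  1.17014882] [-0.01518853  0.03641946 -0.00967714] [-1.10120181  1.10653508  0.05029876] [ 0.01848987  0.32666132  1.20983542 -0.00527962  1.61011286 -1.15184489]
delta tool cm [-2.06522325  2.18161342 -5.59425738]
(np.float64(230.72325938748526), np.float64(270.9912654766949))
```

View pics/w1.png

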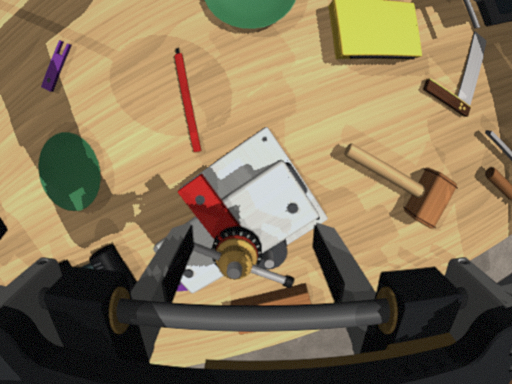

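The wrist view shows the rod top at about (234,271), where I predicted (231,271). The bar runs from (195,245) to (289,282). I'll close up onto the axis, staying above the rod.

```bash
python3 -m inch '[[-1,0,-2.8,0,8],[-0.8,0,-2.2,0,8],[-0.3,0,-0.8,0,8],[0,0.5,0,0,8],[0,0.5,0,0,8],[0,0,0,0,8],[0,0,0,0,8],[0,0,0,0,8]]'; python3 - <<'E'
from h import *
s=ctrl.observe();print(s["eef_pos"],s["orientation"],s["torque"],s["contact_force"],s["qpos"])
T=R.from_euler("xyz",s["orientation"]).as_matrix();print("delta tool cm",100*T.T@(np.array([.626,.005,.305])-s["eef_pos"]))
p,d=ctrl.read_camera("wrist");cv2.imwrite("pics/w2.png",p[:,:,::-1])
print(wproj([.626,.005,.28],s))
crop("pics/w2.png","pics/w2c.png",140,190,370,340,3.4)
E
```

```text
time: 2.6
eef_pos: [0.6247, 0.0117, 0.317]
orientation: [-1.567, 0.005, 1.177]
contact_force: [-0.2, -0.4, 0.5]
opening: 0.0796
[0.62473533 0.01168275 0.31703988] [-1.56746892  0.00532402  1.17738798] [ 0.06093123  0.0069436  -0.04116585] [-0.15203278 -0.38217601  0.54377015] [-0.03824634  0.42842869  1.09438985 -0.00384001  1.62374489 -1.21581916]
delta tool cm [-0.56232601  1.2057516  -0.37699578]
(np.float64(246.97170050607951), np.float64(220.85089845417644))
```

View pics/w2c.png

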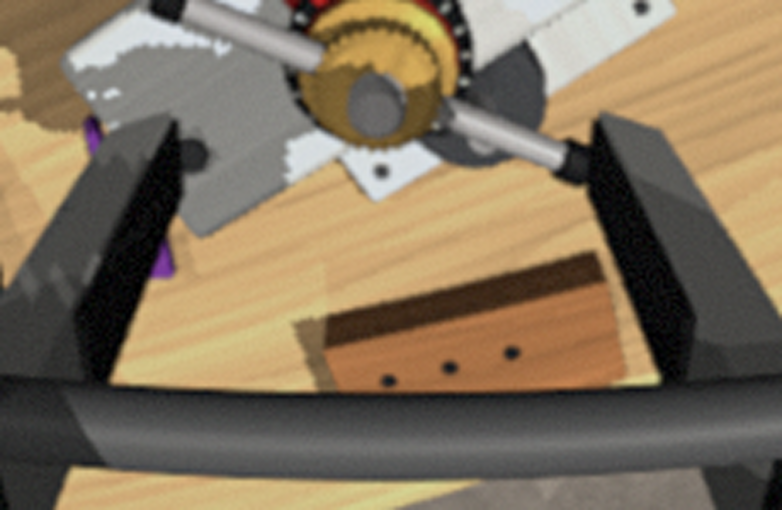

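```bash
python3 - <<'E'
from h import *
s=ctrl.observe()
w=wpt(250.3,221.5,s,.28);print(w)
T=R.from_euler("xyz",s["orientation"]).as_matrix();print("delta tool cm",100*T.T@(w-s["eef_pos"]))
a=wpt(140+165/3.4,190+5/3.4,s,.26);b=wpt(140+575/3.4,190+162/3.4,s,.26);print(a,b,np.linalg.norm(a-b),np.arctan2(*(b-a)[1::-1]))
F=[];
for i in range(8):
    ctrl.read_camera("top");q=ctrl.observe();F.append(np.r_[q["contact_force"],q["torque"]])
F=np.array(F);print(F.round(3),F.mean(0).round(3))
E
```

```text
[0.62761845 0.00714338 0.28      ]
delta tool cm [-0.28714627  3.71844175 -0.44522519]
[ 0.59003627 -0.03418043  0.26      ] [0.66935756 0.04608971 0.26      ] 0.11285017911836832 0.7913436132080544
[[ 2.110e-01 -4.880e-01  2.940e-01  2.700e-02 -2.800e-02 -3.300e-02]
 [-8.840e-01  3.700e-02 -5.640e-01  9.000e-03 -4.700e-02  3.000e-03]
 [ 3.850e-01  4.210e-01 -7.770e-01 -3.600e-02  4.500e-02 -2.300e-02]
 [ 1.700e-02 -3.740e-01  2.250e-01  5.400e-02 -1.600e-02  4.000e-03]
 [-2.500e-01  4.630e-01  4.360e-01  0.000e+00  1.000e-02  1.100e-02]
 [ 2.310e-01 -7.600e-02  8.460e-01  2.600e-02 -4.200e-02  1.000e-03]
 [-3.300e-02  3.670e-01  5.660e-01  4.800e-02 -7.000e-03  1.000e-03]
 [-3.580e-01 -2.620e-01 -1.383e+00 -5.900e-02 -1.900e-02 -2.000e-03]] [-0.085  0.011 -0.045  0.009 -0.013 -0.005]
```

```bash
python3 -m inch '[[-0.3,0,-0.45,-0.1,8],[0,0,0,0,8],[0,2,0,0,8],[0,2,0,0,8],[0,1.5,0,0,8],[0,1,0,0,8],[0,0.5,0,0,8],[0,0,0,0,8]]'; python3 - <<'E'
from h import *
s=ctrl.observe();print(s["eef_pos"],s["orientation"],s["torque"],s["contact_force"],s["qpos"])
T=R.from_euler("xyz",s["orientation"]).as_matrix();print("delta tool cm",100*T.T@(np.array([.627,.0065,.244])-s["eef_pos"]))
p,d=ctrl.read_camera("wrist");cv2.imwrite("pics/w3.png",p[:,:,::-1])
p,d=ctrl.read_camera("side");cv2.imwrite("pics/s3.png",p[:,:,::-1])
crop("pics/s3.png","pics/s3c.png",240,110,370,230,5)
E
```

```text
time: 3.85
eef_pos: [0.6278, 0.0067, 0.2451]
orientation: [-1.568, 0.004, 1.265]
contact_force: [-0.9, -0.8, 0.3]
opening: 0.0799
[0.62779569 0.00667102 0.24509335] [-1.56846791  0.00446427  1.26510449] [ 0.02977353 -0.03965102  0.04093143] [-0.85788296 -0.84238252  0.28820167] [-0.04609838  0.45586885  1.21715873 -0.00373523  1.47196211 -1.31082279]
delta tool cm [-0.03976758  0.10967773  0.07047789]
```

View pics/w3.png

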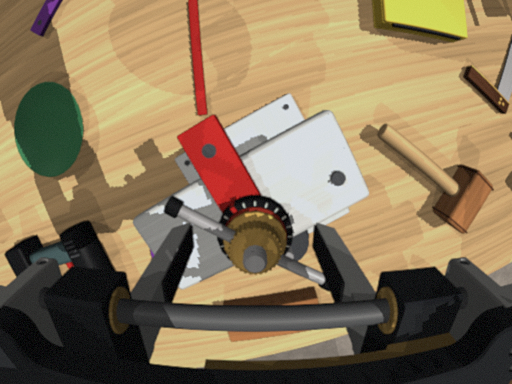

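View pics/s3c.png

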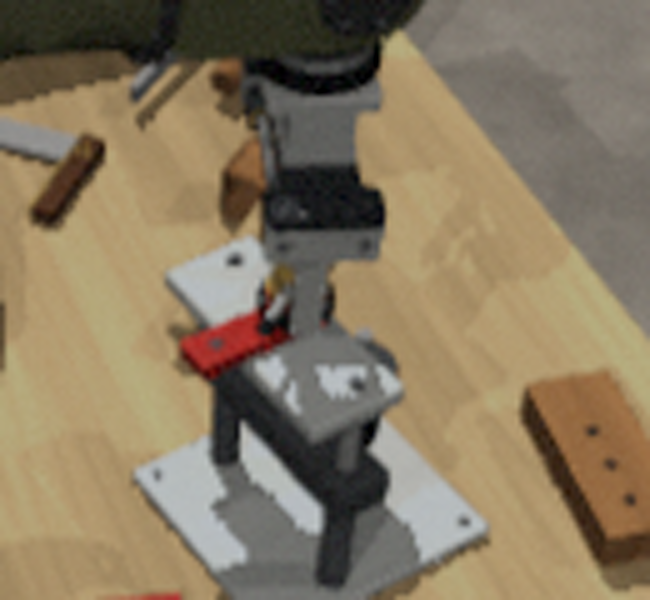

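The fingers straddle the rod: the wrist view has the rod top centred at (255,258), with the bar ahead of both fingers. I'll start turning clockwise.

```bash
cat > st.py <<'E'
from h import *
import sys
n=int(sys.argv[1]) if len(sys.argv)>1 else 1
F=[];s=ctrl.observe();F.append(np.r_[s["contact_force"],s["torque"]])
for i in range(n):
    p,d=ctrl.read_camera("wrist" if i==n-1 else "top");q=ctrl.observe();F.append(np.r_[q["contact_force"],q["torque"]])
if n and len(sys.argv)>2: cv2.imwrite(f"pics/{sys.argv[2]}.png",p[:,:,::-1])
s=ctrl.observe();T=R.from_euler("xyz",s["orientation"]).as_matrix()
print("t",s["time"],"pos",s["eef_pos"].round(4),"rpy",s["orientation"].round(3),"q6",s["qpos"][5].round(3))
F=np.array(F);print("F",F.mean(0).round(3),"Tz all",F[:,5].round(3))
print("delta tool cm",(100*T.T@(np.array([.627,.0065,.244])-s["eef_pos"])).round(2))
E
python3 -m inch '[[0,0,0,0.1,8],[0,0,0,0.1,8],[0,0,0,0.1,8],[0,0,0,0.1,8],[0,0,0,0.1,8],[0,0,0,0.1,8],[0,0,0,0.1,8],[0,0,0,0,8]]'; python3 st.py 4 w4
```

```text
time: 4.75
eef_pos: [0.6292, 0.0074, 0.2521]
orientation: [-1.576, -0.002, 0.537]
contact_force: [-0.1, 0.9, 0.6]
opening: 0.0801
t 4.95 pos [0.6291 0.0074 0.2517] rpy [-1.575 -0.002  0.541] q6 -0.586
F [-0.193 -0.141  0.05  -0.013  0.034  0.029] Tz all [ 0.075 -0.03   0.032  0.014  0.052]
delta tool cm [-0.23  0.77  0.04]
```

View pics/w4.png

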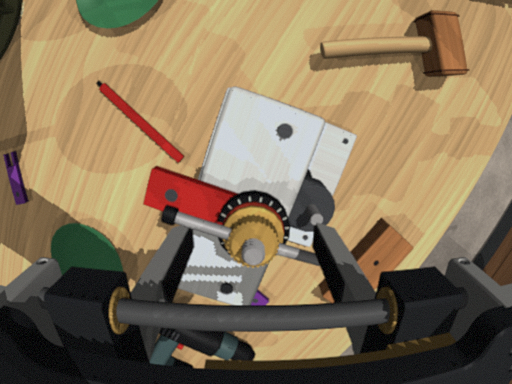

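The bar is moving with the fingers, but the tool rose 7 mm. I'll push it back down as I go.

```bash
python3 -m inch '[[-0.1,0.4,0,0,8],[-0.1,0.5,0,0,8],[0,0.1,0,0.1,8],[0,0.1,0,0.1,8],[0,0.1,0,0.1,8],[0,0.1,0,0.1,8],[0,0.1,0,0.1,8],[0,0.1,0,0.1,8]]'; python3 st.py 4 w5
```

```text
time: 5.75
eef_pos: [0.627, 0.0076, 0.2342]
orientation: [-1.571, -0.005, -0.072]
contact_force: [0.1, 0.9, 1.1]
opening: 0.0798
t 5.95 pos [0.6269 0.0073 0.2343] rpy [-1.571 -0.004 -0.065] q6 0.019
F [-0.192  0.498  0.243  0.036 -0.006  0.031] Tz all [ 0.089  0.002  0.064  0.003 -0.003]
delta tool cm [ 0.02 -0.97 -0.08]
```

View pics/w5.png

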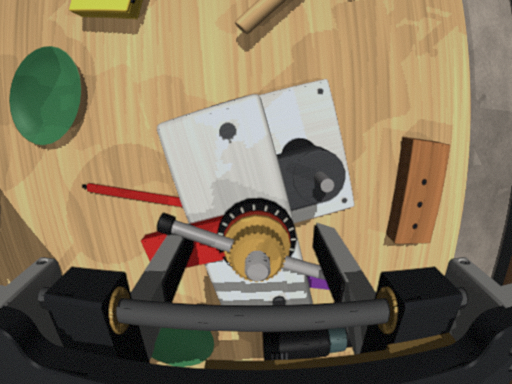

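```bash
python3 -m inch '[[0,-0.9,0,0,8],[0,0,0,0.1,8],[0,0,0,0.1,8],[0,0,0,0.1,8],[0,0,0,0.1,8],[0,0,0,0.1,8],[0,0,0,0.1,8],[0,0,0,0.1,8]]'; python3 st.py 4 w6
```

```text
time: 6.75
eef_pos: [0.6277, 0.008, 0.2479]
orientation: [-1.565, -0.005, -0.772]
contact_force: [1.0, 1.2, -1.6]
opening: 0.0799
t 6.95 pos [0.6275 0.0078 0.2477] rpy [-1.566 -0.005 -0.766] q6 0.72
F [ 0.329  0.349 -0.398  0.037  0.044  0.021] Tz all [-0.002  0.045  0.01   0.023  0.029]
delta tool cm [ 0.05  0.37 -0.13]
```

```bash
python3 -m inch '[[0,0.4,-0.1,0,8],[0,0,0,0.1,8],[0,0,0,0.1,8],[0,0,0,0.1,8],[0,0,0,0.1,8],[0,0,0,0.1,8],[0,0,0,0.1,8],[0,0,0,0.1,8]]'; python3 st.py 4 w7
```

```text
time: 7.75
eef_pos: [0.6274, 0.0071, 0.2432]
orientation: [-1.561, -0.0, -1.47]
contact_force: [2.5, 0.8, 0.3]
opening: 0.0799
t 7.95 pos [0.6272 0.007  0.2431] rpy [-1.561 -0.    -1.465] q6 1.417
F [ 0.347  0.265 -0.213  0.022  0.085  0.041] Tz all [ 0.071  0.075 -0.003  0.036  0.026]
delta tool cm [ 0.05 -0.09 -0.02]
```

View pics/w7.png

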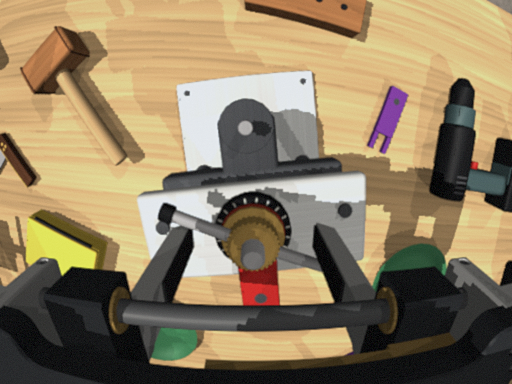

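```bash
python3 -m inch '[[0,0,0,0.1,8],[0,0,0,0.1,8],[0,0,0,0.1,8],[0,0,0,0.1,8],[0,0,0,0.1,8],[0,0,0,0.1,8],[0,0,0,0.1,8],[0,0,0,0,8]]'; python3 st.py 6 w8
```

```text
time: 8.75
eef_pos: [0.6277, 0.0064, 0.2429]
orientation: [-1.562, 0.006, -2.161]
contact_force: [-0.1, 1.2, -0.3]
opening: 0.0803
t 9.05 pos [0.6277 0.0065 0.2429] rpy [-1.562  0.006 -2.161] q6 2.112
F [-0.255  0.075  0.045  0.039  0.15  -0.008] Tz all [ 0.001  0.014  0.009 -0.021 -0.045 -0.004 -0.009]
delta tool cm [ 0.04 -0.11 -0.06]
```

View pics/w8.png

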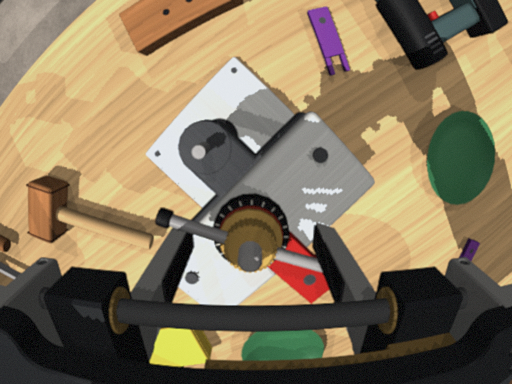

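Still not bearing after about 3.2 rad of bar travel: the torque at rest is about 0. Joint 6 is near its limit, so I'll lift over the bar, turn back half a turn and re-engage.

```bash
python3 -m inch '[[0,0,0,-0.05,8],[0,-2,0,0,8],[0,-2.3,0,0,8],[0,0,0,-0.14,8],[0,0,0,-0.14,8],[0,0,0,-0.14,8],[0,0,0,-0.14,8],[0,0,0,-0.14,8]]' ; python3 -m inch '[[0,0,0,-0.14,8],[0,0,0,-0.14,8],[0,0,0,-0.14,8],[0,0,0,-0.14,8],[0,0,0,-0.14,8],[0,0,0,-0.14,8],[0,0,0,-0.14,8],[0,0,0,-0.14,8]]'; python3 st.py 0
```

```text
time: 9.85
eef_pos: [0.6269, 0.0065, 0.2876]
orientation: [-1.561, -0.002, -1.373]
contact_force: [-0.2, 0.3, -0.2]
opening: 0.0799
time: 10.65
eef_pos: [0.6266, 0.0067, 0.2874]
orientation: [-1.569, -0.009, -0.192]
contact_force: [0.6, -0.9, -0.0]
opening: 0.0803
t 10.65 pos [0.6266 0.0067 0.2874] rpy [-1.569 -0.009 -0.192] q6 0.144
F [ 0.554 -0.906 -0.028 -0.059  0.073  0.022] Tz all [0.022]
delta tool cm [-0.    4.34 -0.02]
```

```bash
python3 -m inch '[[0,0,0,-0.145,8],[0,0,0,-0.145,8],[0,0,0,-0.145,8],[0,0,0,-0.145,8],[0,0,0,-0.145,8],[0,0,0,-0.145,8],[0,0,0,-0.145,8],[0,0,0,-0.145,8]]'; python3 -m inch '[[0,0,0,-0.08,8],[0,0,0,0,8],[0,0,0,0,8],[0,0,0,0,8],[0,0,0,0,8],[0,0,0,0,8],[0,0,0,0,8],[0,0,0,0,8]]';  python3 st.py 1 w9
```

```text
time: 11.45
eef_pos: [0.6263, 0.0068, 0.2873]
orientation: [-1.578, -0.005, 1.008]
contact_force: [0.6, 0.5, -0.5]
opening: 0.0801
time: 12.25
eef_pos: [0.6262, 0.0068, 0.2872]
orientation: [-1.578, -0.004, 1.092]
contact_force: [0.2, 0.1, -0.7]
opening: 0.0798
t 12.3 pos [0.6263 0.0068 0.2872] rpy [-1.578 -0.004  1.092] q6 -1.14
F [ 0.521 -0.078 -0.352 -0.02   0.032  0.027] Tz all [0.041 0.014]
delta tool cm [-0.01  4.32 -0.05]
```

View pics/w9.png

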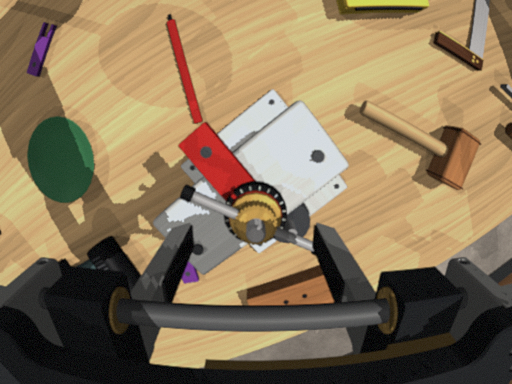

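```bash
python3 - <<'E'
from h import *
s=ctrl.observe()
a=wpt(187,193,s,.258);r=wpt(256,228,s,.28);print(a,r,np.arctan2(*(r-a)[1::-1]),s["orientation"][2], np.linalg.norm((r-a)[:2]))
crop("pics/w9.png","pics/w9c.png",160,170,360,300,4)
E
```

```text
[ 0.58453815 -0.02783187  0.258     ] [0.62457227 0.00912999 0.28      ] 0.7455176857744106 1.092140919492631 0.054487705227076896
```

View pics/w9c.png

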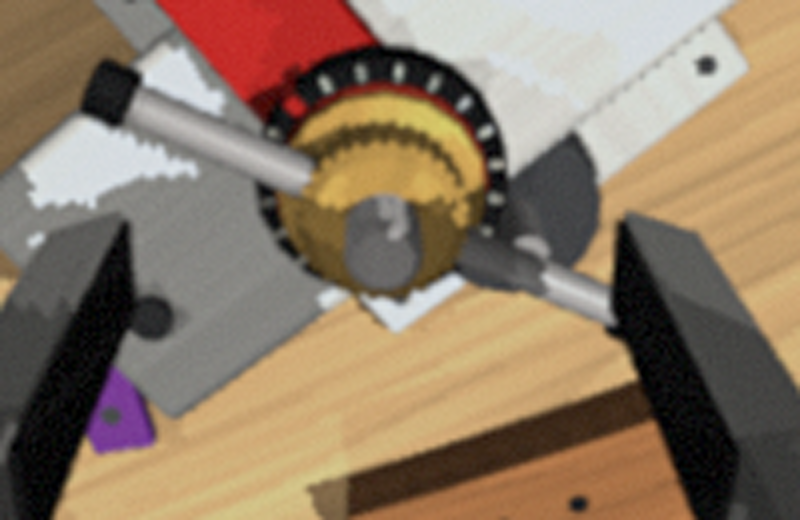

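I'll add a little margin, go down and resume. The stop nut's red mark is at about (234,196) in w9.

```bash
python3 -m inch '[[0,0,0,-0.12,8],[0,0,0,0,8],[0,1.4,0,0,8],[0,1.4,0,0,8],[0,1,0,0,8],[0,0.6,0,0,8],[0,0,0,0,8],[0,0,0,0,8]]';  python3 st.py 1 w10; python3 -m inch '[[0,0,0,0.1,8],[0,0,0,0.1,8],[0,0,0,0.1,8],[0,0,0,0.1,8],[0,0,0,0.1,8],[0,0,0,0.1,8],[0,0,0,0.1,8],[0,0,0,0,8]]'; python3 st.py 5 w11
```

```text
time: 13.1
eef_pos: [0.6263, 0.0068, 0.2385]
orientation: [-1.577, -0.003, 1.203]
contact_force: [-0.1, 0.4, 1.0]
opening: 0.08
t 13.15 pos [0.6263 0.0068 0.2385] rpy [-1.577 -0.003  1.203] q6 -1.251
F [-0.279  0.293  0.405  0.022  0.017 -0.041] Tz all [-0.039 -0.044]
delta tool cm [-0.   -0.55 -0.08]
time: 13.95
eef_pos: [0.6275, 0.0071, 0.2424]
orientation: [-1.576, -0.012, 0.474]
contact_force: [0.3, 0.1, 0.2]
opening: 0.08
t 14.2 pos [0.6274 0.0069 0.2421] rpy [-1.576 -0.011  0.478] q6 -0.526
F [ 0.193  0.443  0.149 -0.03   0.009  0.006] Tz all [ 0.029 -0.001 -0.009 -0.013  0.033 -0.   ]
delta tool cm [-0.05 -0.19 -0.01]
```

View pics/w11.png

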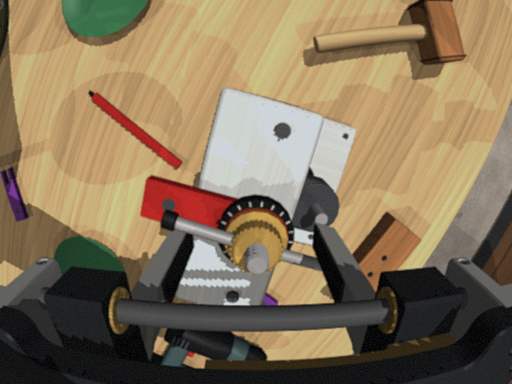

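```bash
python3 -m inch '[[0,0,0,0.08,8],[0,0,0,0.08,8],[0,0,0,0.08,8],[0,0,0,0.08,8],[0,0,0,0.08,8],[0,0,0,0.08,8],[0,0,0,0.08,8],[0,0,0,0.08,8]]'; python3 st.py 4 w12
```

```text
time: 15.0
eef_pos: [0.6274, 0.0083, 0.242]
orientation: [-1.566, -0.012, -0.173]
contact_force: [1.6, 1.1, -1.8]
opening: 0.08
t 15.2 pos [0.6274 0.0081 0.242 ] rpy [-1.566 -0.012 -0.168] q6 0.121
F [ 0.692  0.914 -0.738  0.041  0.014  0.022] Tz all [ 0.053  0.067  0.017 -0.039  0.015]
delta tool cm [-0.01 -0.2  -0.16]
```

```bash
python3 -m inch '[[0,0,-0.1,0.08,8],[0,0,0,0.08,8],[0,0,0,0.08,8],[0,0,0,0.08,8],[0,0,0,0.08,8],[0,0,0,0.08,8],[0,0,0,0.08,8],[0,0,0,0.08,8]]'; python3 st.py 2 w13
```

```text
time: 16.0
eef_pos: [0.6281, 0.0089, 0.2422]
orientation: [-1.556, -0.006, -0.807]
contact_force: [3.3, 1.9, -0.9]
opening: 0.0804
t 16.1 pos [0.6279 0.0087 0.2422] rpy [-1.557 -0.006 -0.806] q6 0.758
F [ 2.41   1.761 -0.963  0.257 -0.254  0.102] Tz all [0.197 0.061 0.048]
delta tool cm [ 0.1  -0.19 -0.22]
```

```bash
python3 -m inch '[[0,0,0,0.05,8],[0,0,0,0.05,8],[0,0,0,0.05,8],[0,0,0,0.05,8],[0,0,0,0.05,8],[0,0,0,0.05,8],[0,0,0,0.05,8],[0,0,0,0.05,8]]'; python3 st.py 2 w14
```

```text
time: 16.9
eef_pos: [0.6289, 0.0091, 0.2423]
orientation: [-1.552, -0.001, -1.183]
contact_force: [2.6, 0.4, -0.6]
opening: 0.0803
t 17.0 pos [0.6289 0.009  0.2423] rpy [-1.553e+00 -1.000e-03 -1.182e+00] q6 1.135
F [ 2.252  0.751 -0.535  0.147 -0.136  0.076] Tz all [0.121 0.053 0.055]
delta tool cm [ 0.16 -0.17 -0.27]
```

View pics/w14.png

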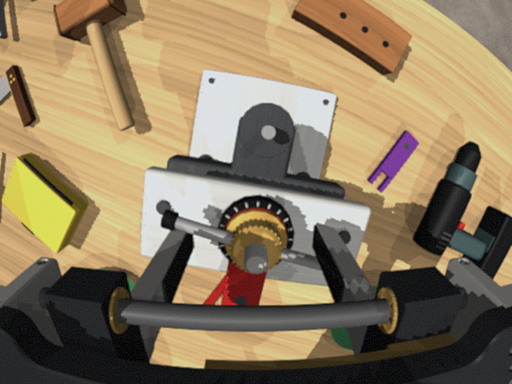

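```bash
python3 -m inch '[[0,0,-0.1,0.05,8],[0,0,0,0.05,8],[0,0,0,0.05,8],[0,0,0,0.05,8],[0,0,0,0.05,8],[0,0,0,0.05,8],[0,0,0,0.05,8],[0,0,0,0.05,8]]'; python3 st.py 2 w15
```

```text
time: 17.8
eef_pos: [0.6294, 0.0083, 0.2429]
orientation: [-1.549, 0.005, -1.56]
contact_force: [2.4, 0.8, -0.9]
opening: 0.0801
t 17.9 pos [0.6293 0.0082 0.2429] rpy [-1.549  0.005 -1.56 ] q6 1.512
F [ 1.469  0.452 -0.476  0.045 -0.12   0.107] Tz all [0.175 0.06  0.086]
delta tool cm [ 0.17 -0.12 -0.23]
```

```bash
python3 -m inch '[[0,0,0,0.05,8],[0,0,0,0.05,8],[0,0,0,0.05,8],[0,0,0,0.05,8],[0,0,0,0.05,8],[0,0,0,0.05,8],[0,0,0,0.05,8],[0,0,0,0.05,8]]'; python3 st.py 2 w16
```

```text
time: 18.7
eef_pos: [0.6295, 0.0078, 0.2431]
orientation: [-1.551, 0.012, -1.938]
contact_force: [1.6, 0.7, -1.1]
opening: 0.0801
t 18.8 pos [0.6294 0.0078 0.2431] rpy [-1.552  0.012 -1.938] q6 1.889
F [ 1.413  0.519 -0.747  0.102 -0.086  0.119] Tz all [0.221 0.089 0.047]
delta tool cm [ 0.2  -0.1  -0.18]
```

View pics/w16.png

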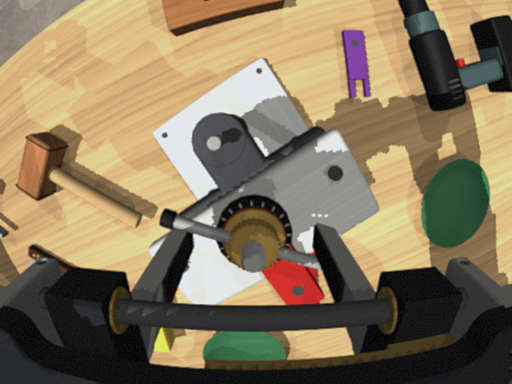

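The driving torque is now about 0.2 N m, so the nut is bearing. I'll go on in smaller steps.

```bash
python3 -m inch '[[0,0,0,0.025,8],[0,0,0,0.025,8],[0,0,0,0.025,8],[0,0,0,0.025,8],[0,0,0,0.025,8],[0,0,0,0.025,8],[0,0,0,0.025,8],[0,0,0,0.025,8]]'; python3 st.py 1; python3 -m inch '[[0,0,0,0,8],[0,0,0,0,8],[0,0,0,0,8],[0,0,0,0.04,8],[0,0,0,0.04,8],[0,0,0,0.04,8],[0,0,0,0.04,8],[0,0,0,0.04,8]]'; python3 st.py 1
```

```text
time: 19.6
eef_pos: [0.6294, 0.0077, 0.2431]
orientation: [-1.554, 0.016, -2.145]
contact_force: [1.2, 0.4, -1.5]
opening: 0.0799
t 19.65 pos [0.6294 0.0077 0.2431] rpy [-1.555  0.016 -2.147] q6 2.098
F [ 0.977  0.024 -0.812  0.066 -0.09   0.107] Tz all [0.119 0.094]
delta tool cm [ 0.23 -0.1  -0.14]
time: 20.45
eef_pos: [0.6293, 0.0076, 0.243]
orientation: [-1.558, 0.019, -2.352]
contact_force: [1.4, 0.6, -1.1]
opening: 0.0802
t 20.5 pos [0.6293 0.0075 0.243 ] rpy [-1.558  0.018 -2.355] q6 2.306
F [ 1.035  0.538 -1.046  0.012 -0.045  0.229] Tz all [0.331 0.126]
delta tool cm [ 0.24 -0.1  -0.09]
```

```bash
python3 -m inch '[[0,0,0,0,8],[0,0,0,0,8],[0,0,0,0,8],[0,0,0,0,8],[0,0,0,0,8],[0,0,0,0.04,8],[0,0,0,0.04,8],[0,0,0,0.04,8]]'; python3 st.py 1 w17;python3 - <<'E'
from h import *
crop("pics/w17.png","pics/w17c.png",140,170,360,320,3.6)
E
```

```text
time: 21.3
eef_pos: [0.6291, 0.0075, 0.2431]
orientation: [-1.561, 0.019, -2.474]
contact_force: [0.3, -0.3, -0.2]
opening: 0.08
t 21.35 pos [0.6291 0.0075 0.243 ] rpy [-1.561  0.019 -2.476] q6 2.427
F [ 0.418 -0.023 -0.516  0.055  0.066  0.189] Tz all [0.281 0.096]
delta tool cm [ 0.22 -0.1  -0.05]
```

View pics/w17c.png

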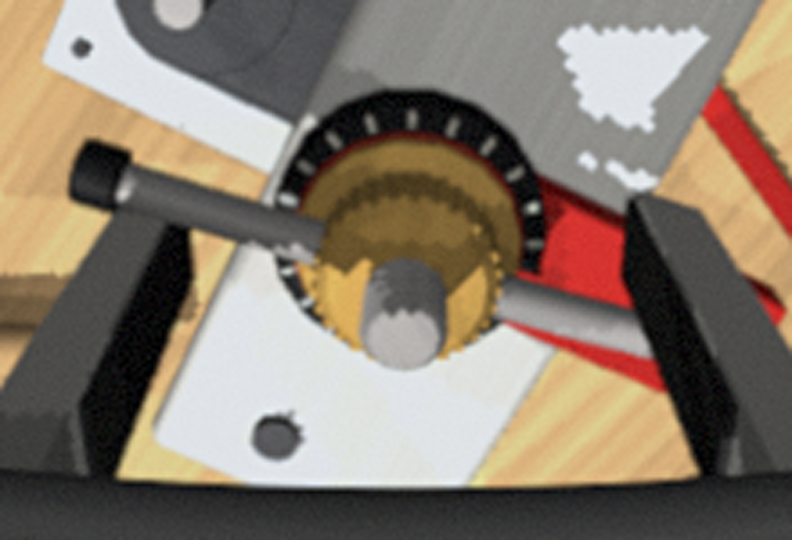

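The torque is about 0.3 N m. The bar end stops next to where I want to grip the gauge. About 0.2 rad more brings the bar in line above the gauge, clear of the fingers, and puts the torque near 0.33. Joint 6 is at its end, so I'll re-engage once more.

```bash
python3 -m inch '[[0,0,0,-0.06,8],[0,-2,0,0,8],[0,-2.4,0,0,8],[0,0,0,-0.14,8],[0,0,0,-0.14,8],[0,0,0,-0.14,8],[0,0,0,-0.14,8],[0,0,0,-0.14,8]]' ; python3 -m inch '[[0,0,0,-0.145,8],[0,0,0,-0.145,8],[0,0,0,-0.145,8],[0,0,0,-0.145,8],[0,0,0,-0.145,8],[0,0,0,-0.145,8],[0,0,0,-0.145,8],[0,0,0,-0.145,8]]'; python3 st.py 0;  python3 -m inch '[[0,0,0,-0.145,8],[0,0,0,-0.145,8],[0,0,0,-0.145,8],[0,0,0,-0.145,8],[0,0,0,-0.145,8],[0,0,0,-0.145,8],[0,0,0,-0.145,8],[0,0,0,-0.145,8]]'; python3 st.py 1 w18
```

```text
time: 22.15
eef_pos: [0.6275, 0.0071, 0.2889]
orientation: [-1.551, 0.006, -1.683]
contact_force: [-0.4, 0.9, -0.5]
opening: 0.08
time: 22.95
eef_pos: [0.627, 0.0069, 0.289]
orientation: [-1.559, -0.015, -0.483]
contact_force: [0.2, -0.3, -0.8]
opening: 0.08
t 22.95 pos [0.627  0.0069 0.289 ] rpy [-1.559 -0.015 -0.483] q6 0.433
F [ 0.19  -0.297 -0.782 -0.089  0.142  0.04 ] Tz all [0.04]
delta tool cm [-0.04  4.5  -0.09]
time: 23.75
eef_pos: [0.6264, 0.0068, 0.289]
orientation: [-1.579, -0.016, 0.717]
contact_force: [0.3, -0.7, 0.5]
opening: 0.0799
t 23.8 pos [0.6264 0.0068 0.289 ] rpy [-1.579 -0.016  0.727] q6 -0.777
F [ 0.367 -0.572  0.246 -0.032  0.015  0.036] Tz all [ 0.072 -0.   ]
delta tool cm [-0.04  4.5  -0.02]
```

View pics/w18.png

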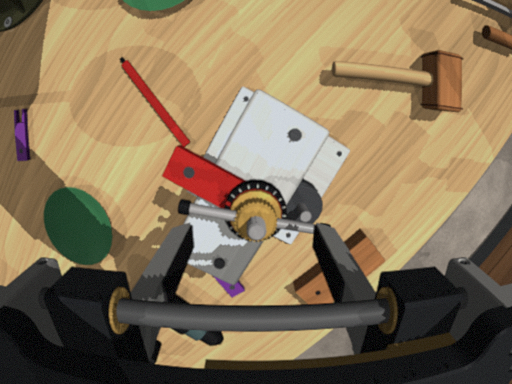

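```bash
python3 - <<'E'
from h import *
crop("pics/w18.png","pics/w18c.png",160,140,340,260,4.4)
E
```

```text
(no output)
```

View pics/w18c.png

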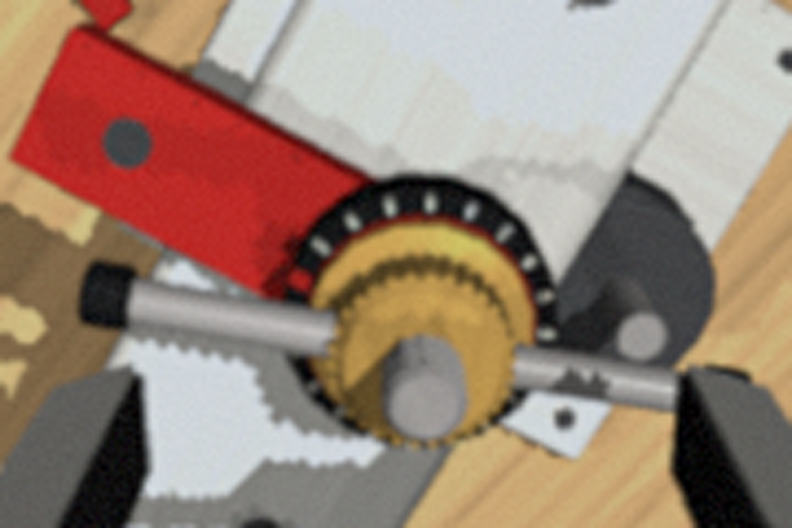

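```bash
python3 - <<'E'
from h import *
s=ctrl.observe()
def m(u,v,s,z):return wpt(u,v,s,z).round(4)
c=lambda x,y:(160+x/4.4,140+y/4.4)
mk=m(*c(298,280),s,.243);rt=m(*c(425,400),s,.28);print("mark",mk,"rod",rt,mk-rt,np.arctan2(*(mk-rt)[1::-1]))
a=m(*c(108,297),s,.256);print("bar ang",np.arctan2(*(rt-a)[1::-1]),"tool",s["orientation"][2])
s9=dict(eef_pos=np.array([.6263,.0068,.2872]),orientation=np.array([-1.578,-.004,1.092]))
mk=m(160+295/4,170+103/4,s9,.243);rt=m(160+380/4,170+243/4,s9,.28);print("w9 mark",mk,"rod",rt,np.arctan2(*(mk-rt)[1::-1]))
E
```

```text
mark [ 0.6067 -0.0018  0.243 ] rod [0.6283 0.0073 0.28  ] [-0.0216 -0.0091 -0.037 ] -2.7428632542839426
bar ang 0.5660390865081586 tool 0.7266875690651564
w9 mark [ 0.6066 -0.0009  0.243 ] rod [0.6264 0.0073 0.28  ] -2.748955155829665
```

The stop mark is unmoved: direction -2.743 rad now, -2.749 before. I'll re-engage for the last 0.2 rad.

```bash
python3 -m inch '[[0,0,0,-0.13,8],[0,0,0,-0.13,8],[0,0,0,0,8],[0,1.4,0,0,8],[0,1.4,0,0,8],[0,1,0,0,8],[0,0.6,0,0,8],[0,0,0,0,8]]';  python3 st.py 1 w19; python3 -m inch '[[0,0,0,0.06,8],[0,0,0,0.06,8],[0,0,0,0.06,8],[0,0,0,0.04,8],[0,0,0,0.04,8],[0,0,0,0.04,8],[0,0,0,0,8],[0,0,0,0,8]]'; python3 st.py 1 w20
```

```text
time: 24.6
eef_pos: [0.6266, 0.0069, 0.2403]
orientation: [-1.581, -0.012, 0.971]
contact_force: [0.6, -0.5, -0.8]
opening: 0.0802
t 24.65 pos [0.6267 0.0069 0.2408] rpy [-1.581 -0.012  0.972] q6 -1.022
F [ 0.391 -0.207 -0.278 -0.05   0.016  0.007] Tz all [ 0.014 -0.001]
delta tool cm [-0.01 -0.32 -0.05]
time: 25.45
eef_pos: [0.6275, 0.0068, 0.2433]
orientation: [-1.579, -0.017, 0.657]
contact_force: [-1.1, 0.5, 0.4]
opening: 0.0796
t 25.5 pos [0.6275 0.0068 0.2434] rpy [-1.58  -0.017  0.657] q6 -0.707
F [-0.704  1.108  0.46   0.036  0.038  0.082] Tz all [0.062 0.102]
delta tool cm [-0.06 -0.07  0.01]
```

View pics/w20.png

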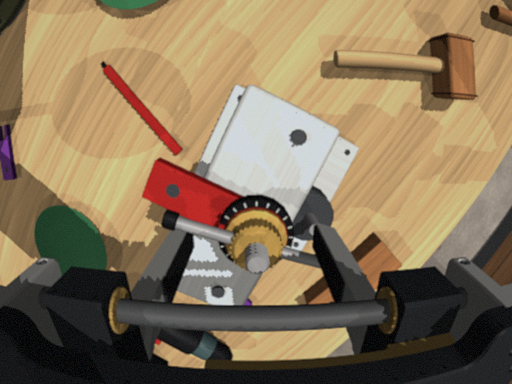

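Contact is at the yaw I expected, 0.66. Now I'll push on about 0.1 rad at a time and read the torque while moving.

```bash
python3 -m inch '[[0,0,0,0,8],[0,0,0,0,8],[0,0,0,0,8],[0,0,0,0,8],[0,0,0,0,8],[0,0,0,0.04,8],[0,0,0,0.04,8],[0,0,0,0.04,8]]'; python3 st.py 1 w21
```

```text
time: 26.3
eef_pos: [0.6277, 0.007, 0.244]
orientation: [-1.578, -0.019, 0.536]
contact_force: [-0.3, 0.9, 0.7]
opening: 0.0803
t 26.35 pos [0.6277 0.007  0.2441] rpy [-1.578 -0.019  0.533] q6 -0.583
F [-0.469  1.362  0.472  0.098  0.002  0.177] Tz all [0.312 0.042]
delta tool cm [-0.09  0.01 -0.01]
```

```bash
python3 -m inch '[[0,0,0,0,8],[0,0,0,0,8],[0,0,0,0,8],[0,0,0,0,8],[0,0,0,0,8],[0,0,0,0,8],[0,0,0,0.04,8],[0,0,0,0.04,8]]'; python3 st.py 1 w22; python3 -c "
from h import *
crop('pics/w22.png','pics/w22c.png',140,160,340,300,4)"
```

```text
time: 27.15
eef_pos: [0.6277, 0.0071, 0.244]
orientation: [-1.576, -0.02, 0.456]
contact_force: [-0.7, 1.2, 1.1]
opening: 0.0804
t 27.2 pos [0.6277 0.0072 0.244 ] rpy [-1.576 -0.02   0.453] q6 -0.503
F [-0.216  1.562  0.526  0.186  0.037  0.221] Tz all [0.33  0.112]
delta tool cm [-0.09 -0.   -0.03]
```

View pics/w22c.png

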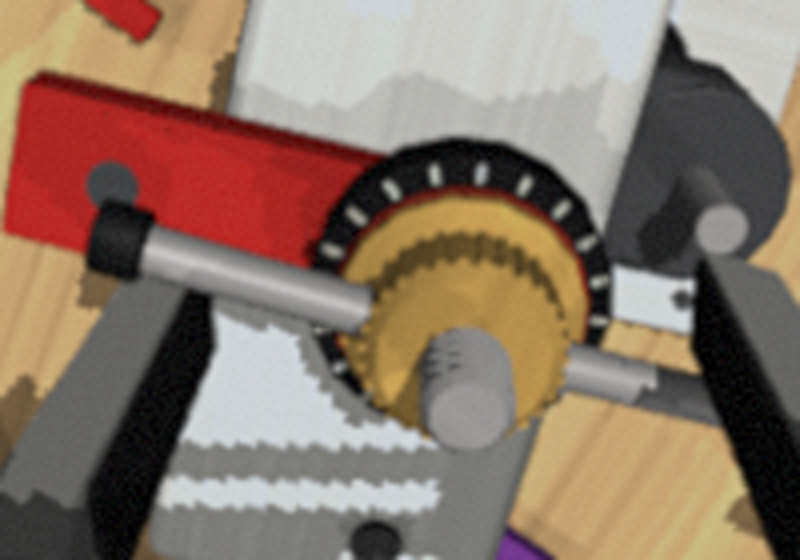

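The driving torque reads 0.33 N m, within the target band, and the bar now lies over the gauge. I'll back off, lift, and turn to the gauge's grip yaw of -1.356.

```bash
python3 -m inch '[[0,0,0,-0.08,8],[0,-2,0,0,8],[0,-2.5,0,0,8],[0,-1.5,0,0,8],[0,0,0,0.145,8],[0,0,0,0.145,8],[0,0,0,0.145,8],[0,0,0,0.145,8]]' ; python3 -m inch '[[0,0,0,0.145,8],[0,0,0,0.145,8],[0,0,0,0.145,8],[0,0,0,0.145,8],[0,0,0,0.145,8],[0,0,0,0.145,8],[0,0,0,0.145,8],[0,0,0,0.145,8]]'; python3 -m inch '[[0,0,-2,0.1,8],[0,0,-2,0.05,5],[0,0,-2,0,5],[0,0,-1,0,5],[0,0,0,0,5],[0,0,0,0,5],[0,0,0,0,5],[0,0,0,0,5]]'; python3 st.py 1 w23; python3 - <<'E'
from h import *
s=ctrl.observe();T=R.from_euler("xyz",s["orientation"]).as_matrix();print("to grip",100*T.T@(np.array([.5586,-.0079,.204])-s["eef_pos"]))
p,d=ctrl.read_camera("top");cv2.imwrite("pics/t23.png",p[:,:,::-1])
E
```

```text
time: 28.0
eef_pos: [0.6264, 0.0057, 0.3065]
orientation: [-1.567, -0.02, -0.056]
contact_force: [-0.7, 0.3, 0.0]
opening: 0.0797
time: 28.8
eef_pos: [0.6265, 0.0044, 0.3065]
orientation: [-1.551, -0.006, -1.257]
contact_force: [-0.6, 0.2, 0.7]
opening: 0.0797
time: 29.6
eef_pos: [0.5569, -0.0118, 0.3045]
orientation: [-1.551, -0.004, -1.415]
contact_force: [-0.3, -0.6, -0.3]
opening: 0.0498
t 29.65 pos [ 0.5569 -0.0118  0.3044] rpy [-1.551 -0.004 -1.415] q6 1.327
F [-0.294 -0.433 -0.01  -0.031  0.139  0.014] Tz all [0.004 0.025]
delta tool cm [-0.74  6.18  7.09]
to grip [-0.39452406 10.04104762  0.02547714]
```

View pics/w23.png

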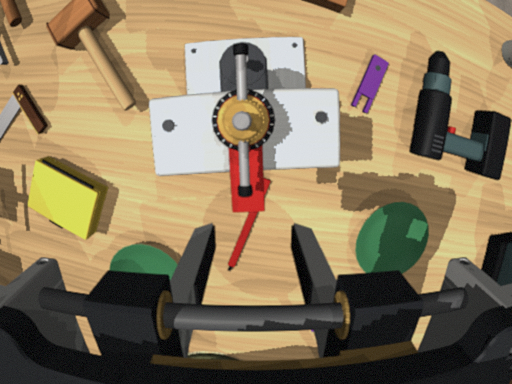

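In the wrist view the bar lies straight over the gauge, whose near end is at about (232..266, 211). I'll measure that.

```bash
python3 - <<'E'
from h import *
crop("pics/w23.png","pics/w23c.png",200,100,320,230,5)
E
```

```text
(no output)
```

View pics/w23c.png

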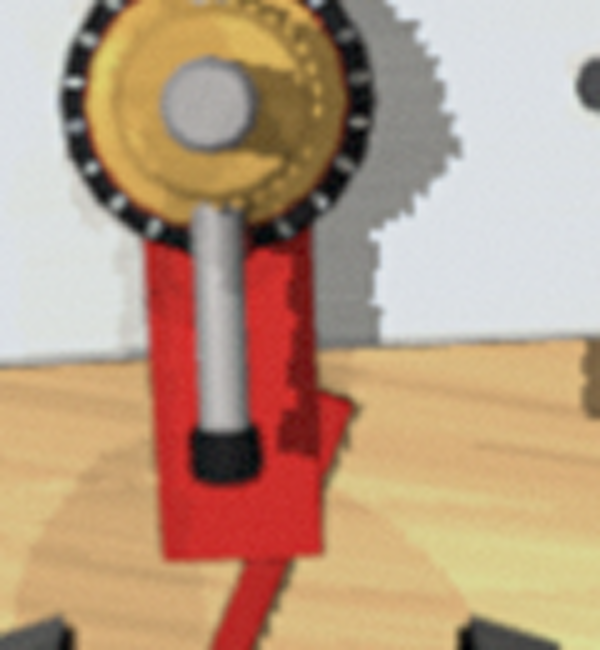

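```bash
python3 - <<'E'
from h import *
s=ctrl.observe();c=lambda x,y:(200+x/5,100+y/5)
a=wpt(*c(163,558),s,.228);b=wpt(*c(323,552),s,.228)
l=wpt(*c(148,250),s,.228);r=wpt(*c(313,240),s,.228);rod=wpt(*c(208,105),s,.28);bt=wpt(*c(226,478),s,.256)
e=(a+b)/2;t=(l+r)/2;y=np.arctan2(*(t-e)[1::-1]);u=np.array([np.cos(y),np.sin(y),0])
print(a,b,np.linalg.norm(a-b),"end",e,"yaw",y,"edge yaws",np.arctan2(*(l-a)[1::-1]),np.arctan2(*(r-b)[1::-1]),"rod",rod,(rod-e)@u,"bar tip",bt,np.linalg.norm((rod-bt)[:2]))
for g in (.014,.016):
  G=e+g*u;G[2]=.204
  T=R.from_euler("xyz",s["orientation"]).as_matrix();print("grip",G,100*T.T@(G-s["eef_pos"]),"dyaw",y-np.pi/2-s["orientation"][2])
E
```

```text
[0.54407004 0.00419408 0.228     ] [ 0.54978816 -0.02467443  0.228     ] 0.029429372608994687 end [ 0.5469291  -0.01024017  0.228     ] yaw 0.19169780946849913 edge yaws 0.18707230113343506 0.19627791679388393 rod [0.62783092 0.00661223 0.28      ] 0.08263068813335314 bar tip [ 0.56878626 -0.00440772  0.256     ] 0.060064224717941886
grip [ 0.56067265 -0.00757281  0.204     ] [-0.39204614 10.04812325  0.24354742] dyaw 0.035526575094621426
grip [ 0.56263602 -0.00719176  0.204     ] [-0.39914992 10.05210045  0.44338164] dyaw 0.035526575094621426
```

```bash
python3 -m inch '[[-0.4,0,0.2,-0.04,5],[0,2.5,0,0,5],[0,2.5,0,0,5],[0,2,0,0,5],[0,1.5,0,0,5],[0,0.8,0,0,5],[0,0.5,0,0,5],[0,0,0,0,5]]'; python3 st.py 1 w24; python3 - <<'E'
from h import *
s=ctrl.observe();T=R.from_euler("xyz",s["orientation"]).as_matrix();print("to grip",100*T.T@(np.array([.5605,-.0076,.204])-s["eef_pos"]))
E
```

```text
time: 30.5
eef_pos: [0.5619, -0.0071, 0.2027]
orientation: [-1.55, -0.005, -1.372]
contact_force: [0.5, -0.4, 0.2]
opening: 0.0498
t 30.55 pos [ 0.562  -0.0071  0.2033] rpy [-1.55  -0.005 -1.372] q6 1.293
F [ 0.324 -0.244  0.164  0.013  0.158  0.041] Tz all [0.021 0.062]
delta tool cm [-0.03 -3.93  6.72]
to grip [ 0.01846008 -0.07731898 -0.16002412]
```

View pics/w24.png

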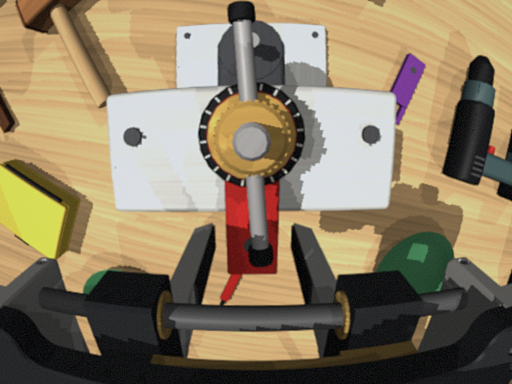

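The fingers are on either side of the gauge's end and clear of the bar. I'll close them.

```bash
python3 -m inch '[[0,-0.05,-0.15,0,5],[0,0,0,0,2],[0,0,0,0,2],[0,0,0,0,2],[0,0,0,0,2],[0,0,0,0,2],[0,0,0,0,2],[0,0,0,0,2]]'; python3 st.py 1 w25
```

```text
time: 31.35
eef_pos: [0.5612, -0.0075, 0.206]
orientation: [-1.547, -0.006, -1.372]
contact_force: [-0.1, 0.2, -0.1]
opening: 0.0297
t 31.4 pos [ 0.5612 -0.0074  0.2061] rpy [-1.546 -0.006 -1.372] q6 1.293
F [ 0.087  0.498 -0.391 -0.023  0.168 -0.003] Tz all [-0.022  0.016]
delta tool cm [-0.04 -3.63  6.82]
```

View pics/w25.png

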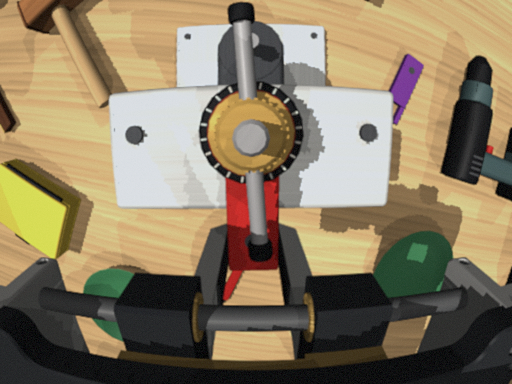

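Gripped at 29.7 mm. I'll slide it out level along tool -z, with a small lift per row to cancel the tool's 1.4° tilt.

```bash
python3 -m inch '[[0,-0.01,-0.5,0,2],[0,-0.025,-1,0,2],[0,-0.025,-1,0,2],[0,-0.025,-1,0,2],[0,-0.025,-1,0,2],[0,-0.025,-1,0,2],[0,-0.025,-1,0,2],[0,-0.02,-0.7,0,2]]'; python3 st.py 1 w26
```

```text
time: 32.2
eef_pos: [0.484, -0.0229, 0.2061]
orientation: [-1.546, -0.006, -1.372]
contact_force: [0.3, -0.8, -1.0]
opening: 0.0298
t 32.25 pos [ 0.4835 -0.023   0.2062] rpy [-1.546 -0.006 -1.372] q6 1.247
F [ 0.725 -0.107 -0.81  -0.012  0.147  0.003] Tz all [ 0.007 -0.002]
delta tool cm [-0.03 -3.43 14.73]
```

View pics/w26.png

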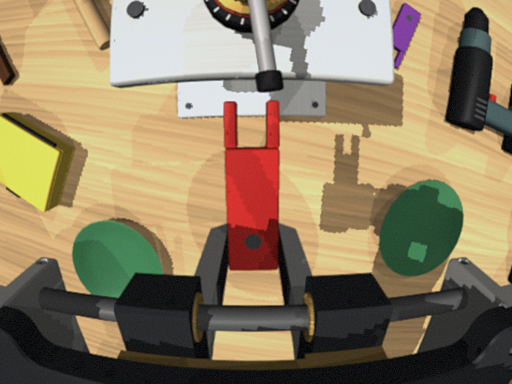

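The gauge is clear of the rod, with the fork end at about (225..280,100) in the wrist view. Next I'll carry it to the saucer, backing off first.

```bash
python3 -m inch '[[0,-0.05,-2,0,2],[0,-0.05,-2,0,2],[2,-0.05,-2,0,2],[3.5,0,-1.5,0,2],[3.5,0,-1,0,2],[3.5,0,-1,0,2],[3.5,0,-0.5,0,2],[3.5,0,-0.5,0,2]]'; python3 -m inch '[[3,0,-0.4,0,2],[2,0,-0.4,0,2],[1,0,-0.4,0,2],[0,0,0,0,2],[0,0,0,0,2],[0,0,0,0,2],[0,0,0,0,2],[0,0,0,0,2]]'; python3 st.py 1 w27; python3 - <<'E'
from h import *
s=ctrl.observe();T=R.from_euler("xyz",s["orientation"]).as_matrix();print("to tgt",100*T.T@(np.array([.42,-.3065,.12])-s["eef_pos"]))
print(wproj([.4545,-.2995,.019],s))
p,d=ctrl.read_camera("top");cv2.imwrite("pics/t27.png",p[:,:,::-1])
E
```

```text
time: 33.05
eef_pos: [0.4159, -0.2393, 0.2072]
orientation: [-1.544, -0.007, -1.366]
contact_force: [1.3, 0.0, -0.5]
opening: 0.0297
time: 33.85
eef_pos: [0.4155, -0.3037, 0.2068]
orientation: [-1.544, -0.007, -1.368]
contact_force: [-0.3, -0.2, -1.4]
opening: 0.0296
t 33.9 pos [ 0.4155 -0.3038  0.2069] rpy [-1.544 -0.007 -1.368] q6 0.652
F [-0.241  0.062 -0.806 -0.02   0.224  0.012] Tz all [0.021 0.004]
delta tool cm [-26.1   -3.17  27.06]
to tgt [0.30081721 8.69548001 0.15434782]
(np.float64(254.37712879906277), np.float64(146.31163552174382))
```

View pics/w27.png

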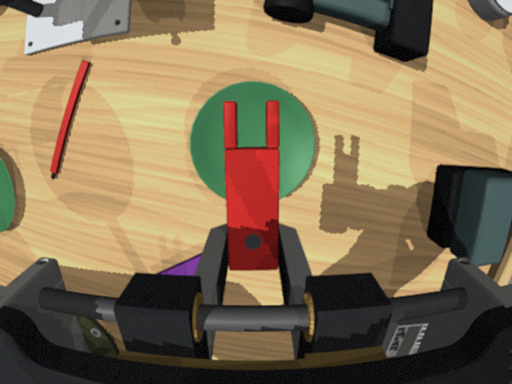

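View pics/t27.png

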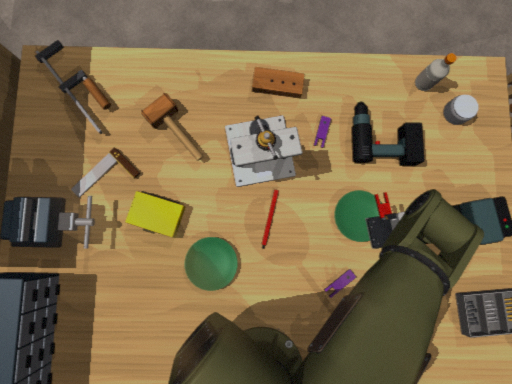

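The saucer is at (254,143) in the wrist view against a predicted (254,146), so it hasn't moved and the estimate holds. Lowering now.

```bash
python3 -m inch '[[0.3,2,0.1,0,2],[0,3,0,0,2],[0,3,0,0,2],[0,3,0,0,2],[0,3,0,0,2],[0,1.5,0,0,2],[0,0,0,0,2],[0,0,0,0,2]]'; python3 st.py 1 w28; python3 - <<'E'
from h import *
s=ctrl.observe();T=R.from_euler("xyz",s["orientation"]).as_matrix();print("to tgt",100*T.T@(np.array([.42,-.3065,.010])-s["eef_pos"]))
print(wproj([.4545,-.2995,.019],s))
E
```

```text
time: 34.75
eef_pos: [0.423, -0.3067, 0.0485]
orientation: [-1.542, -0.01, -1.367]
contact_force: [0.1, -0.1, -0.3]
opening: 0.0296
t 34.8 pos [ 0.423  -0.3067  0.0487] rpy [-1.541 -0.01  -1.366] q6 0.648
F [-0.099 -0.275 -0.824  0.025  0.196 -0.061] Tz all [-0.034 -0.088]
delta tool cm [-26.32 -19.02  26.9 ]
to tgt [-0.12254697  3.86005846 -0.40597382]
(np.float64(250.77447905181177), np.float64(177.2326921283506))
```

View pics/w28.png

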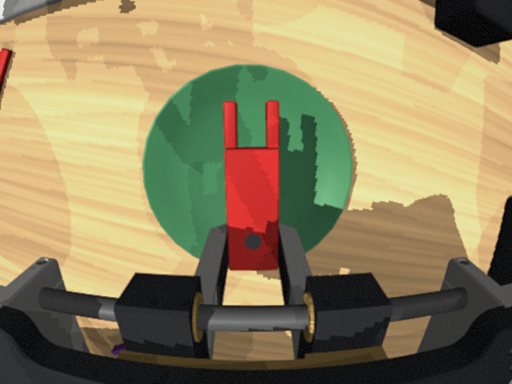

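```bash
python3 - <<'E'
from h import *
s=ctrl.observe()
from scipy.optimize import least_squares
obs=[(144,170,'L'),(354,165,'R'),(247,65,'T'),(180,100,''),(320,100,''),(215,72,''),(285,74,'')]
P=[wpt(u,v,s,.019)[:2] for u,v,_ in obs];P=np.array(P)
f=lambda c:np.hypot(*(P-c[:2]).T)-c[2]
r=least_squares(f,[.4545,-.2995,.08]);print(r.x,r.fun.round(4))
t=least_squares(lambda c:np.hypot(*(P-c).T)-.08,[.4545,-.2995]);print(t.x,t.fun.round(4))
E
```

```text
[ 0.45401691 -0.29837304  0.07914433] [ 0.0008  0.0006  0.0025 -0.0033 -0.0024  0.0014  0.0004]
[ 0.4530375  -0.29858815] [ 0.0001 -0.0001  0.0026 -0.0034 -0.0025  0.0015  0.0005]
```

The rim fit gives the saucer centre at (0.454, -0.299), which agrees. I'll make the final descent until the fingertips are just above the floor.

```bash
python3 -m inch '[[-0.1,1,-0.2,0,2],[0,1,-0.1,0,2],[0,0.8,-0.1,0,2],[0,0.5,0,0,2],[0,0.3,0,0,2],[0,0,0,0,2],[0,0,0,0,2],[0,0,0,0,2]]'; python3 st.py 2 w29
```

```text
time: 35.6
eef_pos: [0.4208, -0.3076, 0.012]
orientation: [-1.539, -0.014, -1.367]
contact_force: [-0.9, -1.0, -1.9]
opening: 0.0296
t 35.7 pos [ 0.4208 -0.3077  0.0121] rpy [-1.539 -0.014 -1.367] q6 0.641
F [-0.596 -0.072 -1.56  -0.02   0.168 -0.019] Tz all [-0.022 -0.011 -0.025]
delta tool cm [-26.26 -22.7   27.3 ]
```

```bash
python3 -m inch '[[0,0.2,0,0,2],[0,0.15,0,0,2],[0,0.1,0,0,2],[0,0,0,0,2],[0,0,0,0,2],[0,0,0,0,2],[0,0,0,0,2],[0,0,0,0,2]]'; python3 st.py 2 w30
```

```text
time: 36.5
eef_pos: [0.4212, -0.3078, 0.0075]
orientation: [-1.538, -0.014, -1.367]
contact_force: [-0.3, -0.7, -1.0]
opening: 0.0293
t 36.6 pos [ 0.4212 -0.3078  0.0075] rpy [-1.538 -0.014 -1.367] q6 0.641
F [-3.080e-01 -2.340e-01 -1.017e+00 -2.000e-03  2.150e-01  1.000e-03] Tz all [-0.025  0.044 -0.016]
delta tool cm [-26.26 -23.16  27.29]
```

View pics/w30.png

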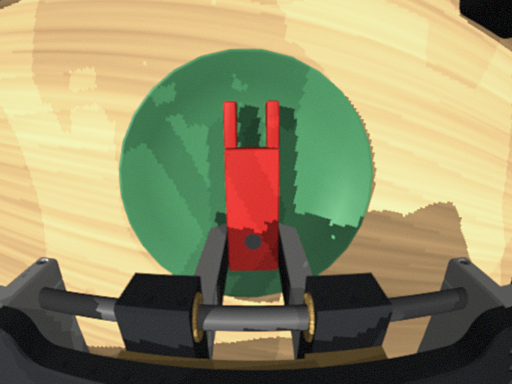

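The gauge is centred, with the fingertips about 1.5 mm above the floor and no contact. I'll release by opening just enough.

```bash
python3 -m inch '[[0,0,0,0,3.6],[0,0,0,0,3.6],[0,0,0,0,3.6],[0,0,0,0,3.6],[0,0,0,0,3.6],[0,0,0,0,3.6],[0,0,0,0,3.6],[0,0,0,0,3.6]]'; python3 st.py 2 w31
```

```text
time: 37.4
eef_pos: [0.4214, -0.308, 0.0079]
orientation: [-1.538, -0.015, -1.367]
contact_force: [-0.5, 0.4, -0.2]
opening: 0.0358
t 37.5 pos [ 0.4214 -0.308   0.0079] rpy [-1.538 -0.015 -1.367] q6 0.641
F [-0.413 -0.171 -0.023 -0.013  0.143 -0.015] Tz all [-0.023  0.014 -0.037]
delta tool cm [-26.27 -23.13  27.28]
```

View pics/w31.png

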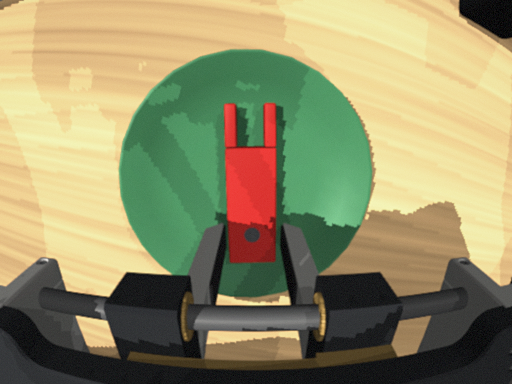

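The gauge is down in the saucer and free, with the weight gone from the wrist. I'll lift straight up and check.

```bash
python3 -m inch '[[0,-1,0,0,3.6],[0,-2,0,0,3.8],[0,-3,0,0,4],[0,-4,0,0,4],[0,-4,0,0,4],[0,-4,-3,0,4],[0,-2,-4,0,4],[0,0,0,0,4]]'; python3 -m inch '[[0,-3,-3,0,4],[0,-3,-3,0,4],[0,0,-3,0,4],[0,0,0,0,4],[0,0,0,0,4],[0,0,0,0,4],[0,0,0,0,4],[0,0,0,0,4]]'; python3 - <<'E'
from h import *
s=ctrl.observe();print(s["time"],s["eef_pos"],s["orientation"])
for n in("wrist","top","side"):
    p,d=ctrl.read_camera(n);cv2.imwrite(f"pics/{n}9.png",p[:,:,::-1]);np.save(f"pics/{n}9.npy",d)
crop("pics/top9.png","pics/t9c.png",215,105,315,195,8)
E
```

```text
time: 38.3
eef_pos: [0.3441, -0.3199, 0.2165]
orientation: [-1.538, -0.017, -1.365]
contact_force: [0.1, -0.3, -1.0]
opening: 0.0398
time: 39.1
eef_pos: [0.2531, -0.3366, 0.2773]
orientation: [-1.538, -0.018, -1.363]
contact_force: [-0.6, 0.7, -0.3]
opening: 0.04
39.1 [ 0.25305696 -0.33659151  0.27734199] [-1.53761256 -0.01818163 -1.36349432]
```

View pics/wrist9.png

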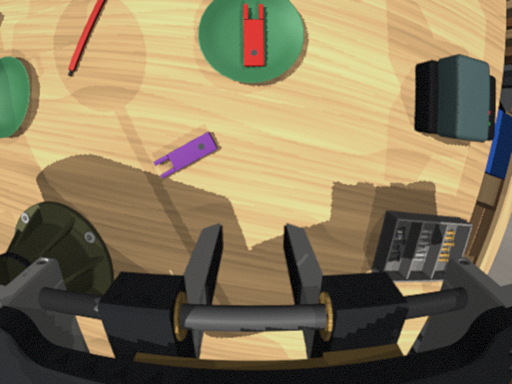

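View pics/t9c.png

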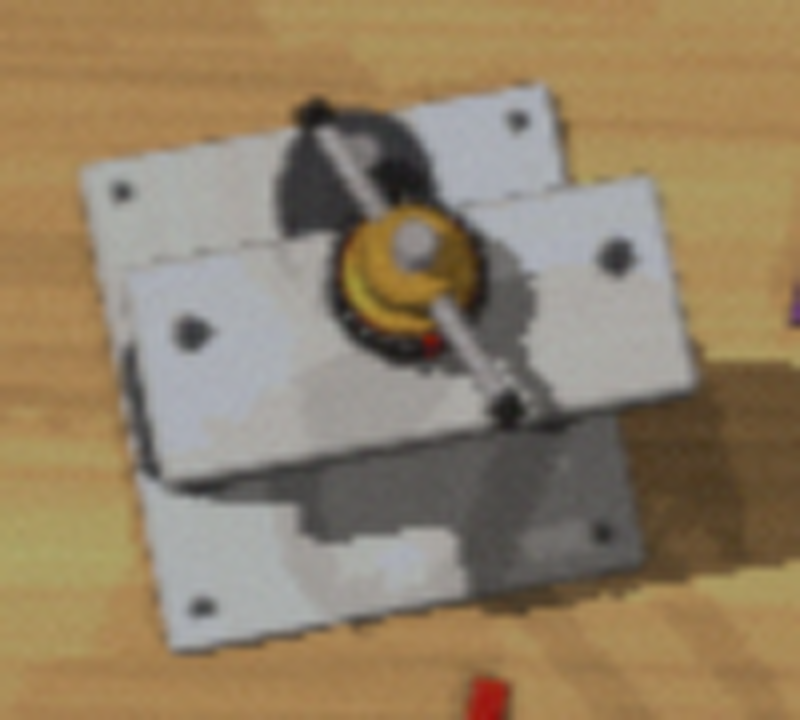

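View pics/side9.png

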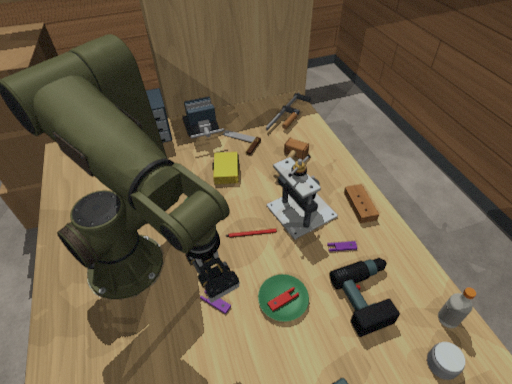

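The tommy bar's angle looks different from what I left. I'll compare it across the saved top pictures.

```bash
python3 - <<'E'
from h import *
a=[]
for n in("top0","t23","t27","top9"):
    im=cv2.imread(f"pics/{n}.png")[110:160,240:292];a.append(cv2.resize(im,None,fx=7,fy=7,interpolation=cv2.INTER_CUBIC))
cv2.imwrite("pics/cmp.png",np.vstack([np.hstack(a[:2]),np.hstack(a[2:])]))
E
```

```text
(no output)
```

View pics/cmp.png

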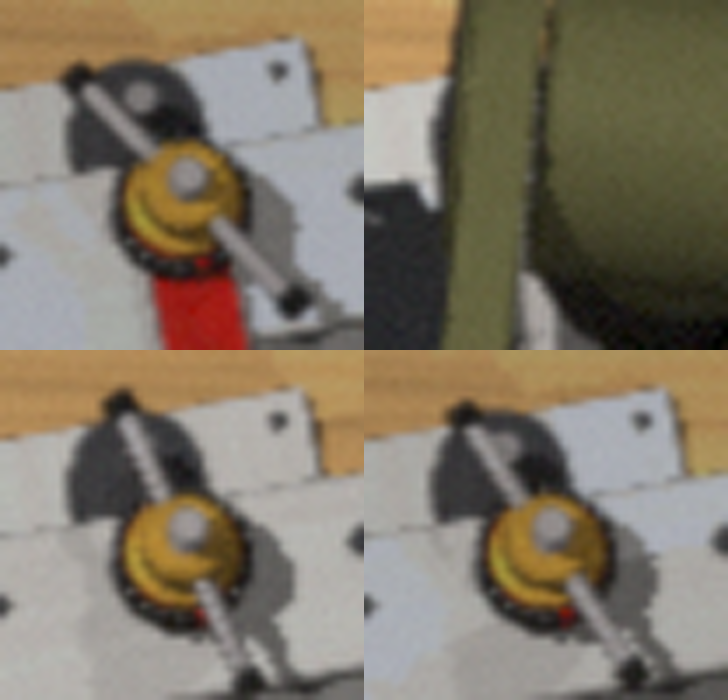

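```bash
python3 - <<'E'
from h import *
ang=lambda p,q:np.arctan2(*(q-p)[1::-1])
def S(p,o):return dict(eef_pos=np.array(p),orientation=np.array(o))
s22=S([.6277,.0072,.244],[-1.576,-.02,.453])
s23=S([.5569,-.0118,.3044],[-1.551,-.004,-1.415]);s24=S([.562,-.0071,.2033],[-1.55,-.005,-1.372]);s25=S([.5612,-.0074,.2061],[-1.546,-.006,-1.372]);s26=S([.4835,-.023,.2062],[-1.546,-.006,-1.372])
Rz=np.array([.6275,.0068,0])
for n,s,t in(("22",s22,(140+122/4,160+240/4)),("23",s23,(200+226/5,100+460/5)),("24",s24,(259,250)),("25",s25,(259,246)),("26",s26,(270,80))):
    p=wpt(*t,s,.257);print(n,p,ang(p,Rz),np.hypot(*(p-Rz)[:2]))
c=lambda x,y:(215+x/8,105+y/8)
for a,b in(((288,128),(538,384)),((315,112),(508,410))):
    p,q=pt("top",*c(*a),z=.26),pt("top",*c(*b),z=.26);print("top",ang(q,p),np.linalg.norm(p-q))
k=lambda x,y:(240+x/7,110+(y-350)/7)
p,q=pt("top",*k(120,403),z=.257),pt("top",*k(250,680),z=.257);print("t27",ang(q,p))
p,q=pt("top",*k(465-364,412),z=.257),pt("top",*k(632-364,672),z=.257);print("t9",ang(q,p))
E
```

```text
22 [ 0.57557435 -0.00138918  0.257     ] 0.15642127298618438 0.05256744424093271
23 [ 0.57208554 -0.00396472  0.257     ] 0.19186868781164473 0.05645035066177832
24 [ 0.57664044 -0.00744139  0.257     ] 0.27302179527138226 0.05281582994818985
25 [ 0.57641025 -0.0076382   0.257     ] 0.27542228726783585 0.05309071833800164
26 [ 0.57584272 -0.01225882  0.257     ] 0.35345385832279846 0.055060993541332995
top 0.776271160374872 0.1118533470578169
top 0.5769178215406698 0.11162748372057875
t27 0.4418905818660703
t9 0.5731433778077526
```

The lock nut creeps back on its own. The bar angle went 0.16 at 27 s, 0.27 at 31 s, 0.44 at 34 s and 0.575 now, so by the spring rate the clamp is down to about 0.27 N m. There are over 30 s left, so I'll go back, retighten to about 0.33 and hand in promptly.

```bash
python3 -m inch '[[-2,-1.5,3.5,0,8],[-2.4,-1,4.2,0,8],[-2.4,0,4.2,0,8],[-2.4,0,4.2,0,8],[-2.4,0,4.2,0,8],[-2.4,0,4.2,0,8],[-2.4,0,4.2,0,8],[-2.4,0,4.2,0,8]]'; python3 - <<'E'
from h import *
s=ctrl.observe();T=R.from_euler("xyz",s["orientation"]).as_matrix();print("to axis",100*T.T@(np.array([.627,.0068,.32])-s["eef_pos"]),s["orientation"],s["qpos"])
im=cv2.imread("pics/top9.png");h=cv2.cvtColor(im,cv2.COLOR_BGR2HSV)
m=(cv2.inRange(h,(0,120,60),(8,255,255))|cv2.inRange(h,(172,120,60),(180,255,255)))[185:250,330:395]
y,x=np.nonzero(m);print(len(x));r=cv2.minAreaRect(np.c_[x,y].astype(np.float32));print(r,pt("top",r[0][0]+330,r[0][1]+185,z=.018))
E
```

```text
time: 40.05
eef_pos: [0.5419, -0.0788, 0.3109]
orientation: [-1.537, -0.019, -1.372]
contact_force: [0.2, -1.0, 0.7]
opening: 0.08
to axis [-6.69251456 -0.69107986 10.0625962 ] [-1.5368175  -0.01866037 -1.37200764] [-0.20949179  0.21362566  1.3873855  -0.00363624  1.50198813  1.16237878]
294
((30.74962043762207, 31.54009246826172), (32.516632080078125, 10.229514122009277), 76.50426483154297) [ 0.45275188 -0.3001427   0.018     ]
```

The gauge centre is at (0.453, -0.300), within 2 mm of the saucer's middle. Next I'll finish moving onto the axis and turn back.

```bash
python3 -m inch '[[-2.3,-0.6,3.5,0,8],[-2.3,-0.4,3.4,0,8],[-1.4,0,2,0,8],[0,0,0,-0.145,8],[0,0,0,-0.145,8],[0,0,0,-0.145,8],[0,0,0,-0.145,8],[0,0,0,-0.145,8]]'; python3 -m inch '[[0,0,0,-0.145,8],[0,0,0,-0.145,8],[0,0,0,-0.145,8],[0,0,0,-0.145,8],[0,0,0,-0.145,8],[0,0,0,-0.145,8],[0,0,0,-0.145,8],[0,0,0,-0.145,8]]'; python3 st.py 0
```

```text
time: 40.85
eef_pos: [0.6232, 0.0093, 0.3176]
orientation: [-1.562, -0.03, -0.62]
contact_force: [0.2, 0.1, 0.6]
opening: 0.0799
time: 41.65
eef_pos: [0.6238, 0.0109, 0.3147]
orientation: [-1.593, -0.016, 0.58]
contact_force: [0.8, 0.0, 0.1]
opening: 0.0799
t 41.65 pos [0.6238 0.0109 0.3147] rpy [-1.593 -0.016  0.58 ] q6 -0.618
F [ 0.762  0.032  0.137 -0.01   0.056  0.06 ] Tz all [0.06]
delta tool cm [-0.08  7.08 -0.38]
```

```bash
python3 -m inch '[[0,0,-0.5,-0.14,8],[0,0,0,-0.14,8],[0,0,0,-0.14,8],[0,0,0,0,8],[0,0,0,0,8],[0,0,0,0,8],[0,0,0,0,8],[0,0,0,0,8]]'; python3 st.py 1 w40; python3 - <<'E'
from h import *
crop("pics/w40.png","pics/w40c.png",160,150,360,290,4)
E
```

```text
time: 42.45
eef_pos: [0.6269, 0.0075, 0.313]
orientation: [-1.595, -0.004, 1.011]
contact_force: [0.2, -0.2, -0.6]
opening: 0.0802
t 42.5 pos [0.6269 0.0075 0.313 ] rpy [-1.595 -0.004  1.011] q6 -1.054
F [ 0.186 -0.402  0.061 -0.026 -0.016 -0.033] Tz all [-0.031 -0.035]
delta tool cm [-0.11  6.9   0.1 ]
```

View pics/w40c.png

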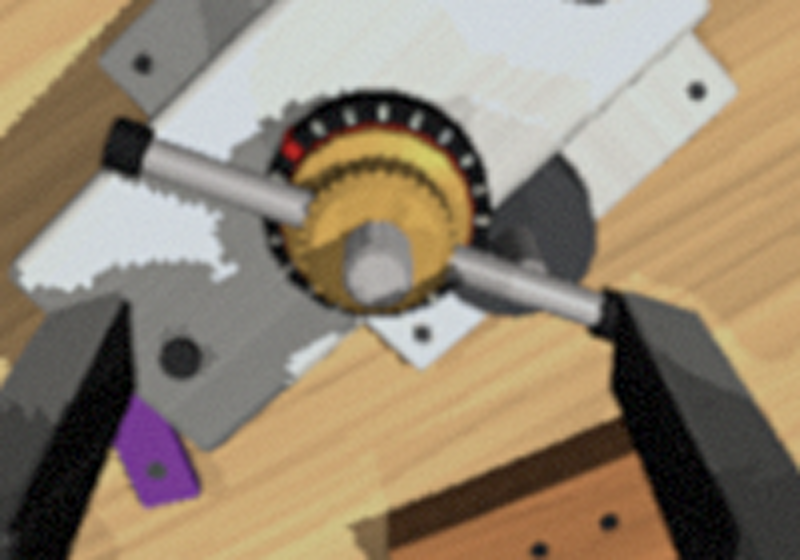

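```bash
python3 - <<'E'
from h import *
s=ctrl.observe();c=lambda x,y:(160+x/4,150+y/4)
mk=wpt(*c(292,150),s,.243);rt=wpt(*c(378,275),s,.28);a=wpt(*c(135,148),s,.257)
print("mark",mk,"rod",rt,"mark ang",np.arctan2(*(mk-rt)[1::-1]),"bar",np.arctan2(*(rt-a)[1::-1]))
E
python3 -m inch '[[0,0,0,-0.05,8],[0,2,0,0,8],[0,2,0,0,8],[0,1.5,0,0,8],[0,1,0,0,8],[0,0.5,0,0,8],[0,0,0,0,8],[0,0,0,0,8]]'; python3 st.py 0
```

```text
mark [ 0.60669656 -0.00101521  0.243     ] rod [0.62845439 0.00713546 0.28      ] mark ang -2.7831650746715217 bar 0.6541078406375517
time: 43.3
eef_pos: [0.6291, 0.0068, 0.2424]
orientation: [-1.598, -0.004, 1.059]
contact_force: [-0.4, -0.3, 0.4]
opening: 0.08
t 43.3 pos [0.6291 0.0068 0.2424] rpy [-1.598 -0.004  1.059] q6 -1.101
F [-0.422 -0.313  0.354  0.02   0.017  0.041] Tz all [0.041]
delta tool cm [-0.13 -0.17  0.16]
```

The stop mark is still at (0.6067, -0.0010), as at the start. Tightening again.

```bash
python3 -m inch '[[-0.1,0,0.1,0.06,8],[0,0,0,0.06,8],[0,0,0,0.06,8],[0,0,0,0.06,8],[0,0,0,0.06,8],[0,0,0,0.04,8],[0,0,0,0.04,8],[0,0,0,0.04,8]]'; python3 st.py 1; python3 -m inch '[[0,0,0,0.02,8],[0,0,0,0.02,8],[0,0,0,0.02,8],[0,0,0,0.02,8],[0,0,0,0,8],[0,0,0,0.04,8],[0,0,0,0.04,8],[0,0,0,0.04,8]]'; python3 st.py 1
```

```text
time: 44.1
eef_pos: [0.6283, 0.007, 0.2467]
orientation: [-1.596, -0.018, 0.625]
contact_force: [-0.9, 0.8, -3.9]
opening: 0.0804
t 44.15 pos [0.6283 0.007  0.2467] rpy [-1.596 -0.019  0.622] q6 -0.664
F [-0.153  0.681 -2.378  0.006  0.117  0.19 ] Tz all [0.257 0.123]
delta tool cm [-0.14  0.27  0.04]
time: 44.95
eef_pos: [0.6288, 0.0073, 0.2486]
orientation: [-1.593, -0.026, 0.416]
contact_force: [1.1, 0.1, -1.7]
opening: 0.0799
t 45.0 pos [0.6289 0.0073 0.2486] rpy [-1.593 -0.026  0.413] q6 -0.455
F [ 0.714  0.149 -0.869 -0.002 -0.048  0.214] Tz all [0.344 0.083]
delta tool cm [-0.22  0.46  0.01]
```

The torque is 0.34 N m. I'll back off, lift clear, check and hand in.

```bash
python3 -m inch '[[0,0,0,-0.1,8],[0,-2,0,0,8],[0,-3,0,0,8],[0,-1.5,0,0,8],[0,0,0,0,8],[0,0,0,0,8],[0,0,0,0,8],[0,0,0,0,8]]'; python3 - <<'E'
from h import *
s=ctrl.observe();p,d=ctrl.read_camera("wrist");cv2.imwrite("pics/w50.png",p[:,:,::-1]);print(s["time"],s["eef_pos"],s["orientation"],s["contact_force"])
crop("pics/w50.png","pics/w50c.png",130,130,360,290,3.4)
E
```

```text
time: 45.8
eef_pos: [0.6265, 0.0074, 0.3142]
orientation: [-1.595, -0.023, 0.521]
contact_force: [-0.3, 0.2, -0.0]
opening: 0.0799
45.8 [0.62653945 0.00741502 0.31418413] [-1.59518503 -0.02272129  0.5210064 ] [-0.26122362  0.23214001 -0.01578598]
```

View pics/w50c.png

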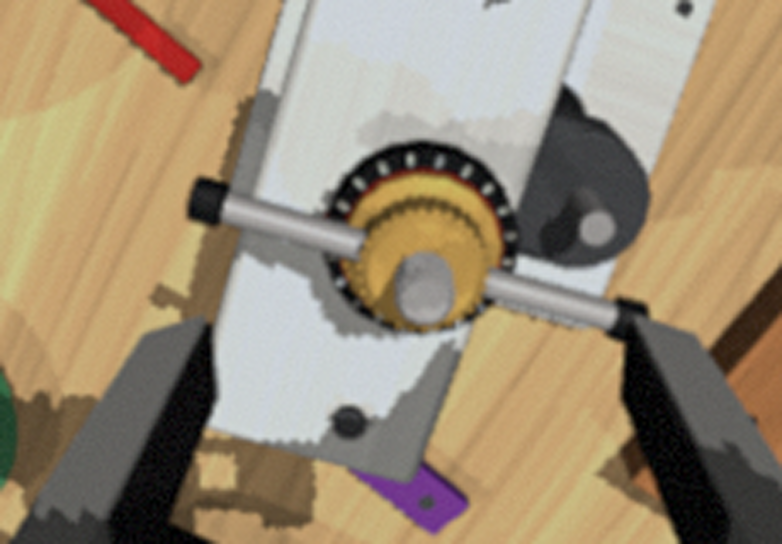

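The fingers are clear above the bar and nothing is touching. The mark is hidden under the bar, which is where it should be for an unmoved stop nut. Handing in.

```bash
python3 -c "
from rig import ctrl
print(ctrl.hand_in()); print(ctrl.observe()['time'])"
```

```text
the job is handed in; nothing more can be done
None
the job is handed in; nothing more can be done
```

The lock nut is tight on the stop nut's washer and the gauge lies in the middle of the green saucer. I handed the job in at about 46 s; no verdict was reported.

- **Lock nut:** I turned it down with the open fingers either side of the rod, pushing both arms of the tommy bar, until the driving torque read about 0.33 N m. Later pictures showed the bar creeping back about 0.4 rad. I went back and retightened to 0.34 N m, then handed in about a second later. The creep may go on slowly, and single torque readings are noisy by about 0.03 N m.
- **Stop nut:** just before the retightening its mark was at (0.6067, -0.0010), against (0.6066, -0.0009) when I first measured it part-way through running the nut down. In the final picture the bar hides the mark, so I could not check it after the last tightening.
- **Gauge:** I slid it out level and set it in the saucer farthest to the robot's right. It could not be set right down, because the fingertips reach below its underside, so it dropped about 11 mm on release. Its measured centre is (0.453, -0.300), within about 2 mm of the saucer's middle.
- **Rest of the bench:** the saucer showed no movement when I measured it before the release. In the last overall pictures everything else looked where it was. The arm was clear of everything at hand-in.

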